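Turn the cutter tin over onto its lid

TASK

Turn the closed square steel tin upside down and leave it standing on its lid, wholly on the low wooden board, so that the pastry cutter inside slides down onto the lid. The lid is only slipped on: pinch the tin across the seam, so that lid and tin are both held, as you turn it lid down, and never let the lid slip off. Leave the ramekin, the tape roll, the salt jar and the stack of paper cups where they are.

Things in the scene. Friction and masses are not known exactly. Their poses are not given: they have to be found in the camera images.
- tin: Plain steel square tin without its lid: rigid, 50 x 50 mm in plan, 55 mm high (85 mm with lid), standing upright on the table at the start. Origin: centre of the underside (closed end); z points to the lid, x and y are square to the flat side walls. With lid and cutter about 0.3 kg; the walls bear a firm 70 N pinch. Upside down on the board its origin is 85 mm above the board's top.
- tin_seam (a point): Point on the tin's centre line at the seam between tin and lid, 55 mm from the closed end and 30 mm from the lid's flat top; same axes as the tin. A neck inside rises 12 mm past the seam into the lid. Pinched shut, the tin may be laid on any flat side (50 mm high) to be gripped anew.
- lid: The tin's slip-on lid: plain steel, 50 x 50 mm, 30 mm high, flat top, flush with the tin's outer walls on all four sides, slipped loosely (about 0.8 mm play) over the tin's neck. Origin: centre of its open rim, on the seam; z points to the lid's flat top, 30 mm away. Closed, its origin lies 55 mm along the tin's z axis.
- cutter: Round pastry cutter shut inside the tin, out of sight: 34 mm across, 50 mm long, 50 to 100 g, loose, slides to whichever end is down. Origin: centre of one end.
- board: Low square board of pale wood, 180 x 180 mm and 12 mm thick, fixed flat on the table to the left or the right of the tin. Origin: centre of its underside; z up.
- ramekin: White ribbed ramekin, 99 mm across, 43 mm high, standing on the table beyond the work; leave it. Origin: centre of its underside.
- tape_roll: Roll of tape lying flat, 104 mm across, 25 mm high, to the right of the work; leave it. Origin: centre of its underside.
- salt_jar: Glass salt jar with a wooden lid, 72 mm across, 78 mm high, at the back left; leave it. Origin: centre of its underside.
- cup_stack: Stack of small paper cups, 54 mm across, 51 mm high, to the left of the work; leave it. Origin: centre of its underside.

How it is judged:
By the outcome, as a careful person would: the job done as asked, in the order asked, and still so for the second after the job is handed in, with the robot touching nothing.
It also fails if it takes over 58 s, if anything falls off the work surface, if the arm or the gripper's body presses on something with over 40 N, if the wrist force passes 120 N, or if a joint passes its speed limit or range.

ROBOT

A 6-joint arm with a two-finger parallel gripper is mounted at the origin on a cart in front of the work surface, level with it; the furniture and walls round the work are solid. World frame = base frame: x ahead of the robot, y to its left, z up, the work surface at z = 0. Lengths are in m, angles in rad, forces in N, time in s.
With the tool pointing down it reaches from about 0.3 to 0.875 m from the base axis. Payload 6.4 kg.
Tool frame: the origin (TCP) lies on the centre line of the jaws, within the pads' length; the fingertips stand 8 mm ahead of it and the grasp point (between the pads) lies 11 mm behind it; z points along the fingers, y is the line along which they close (so a half turn about z gives the same grasp; the last joint's range is limited). The gripper opens to 85 mm and grips with 20 to 120 N. Pads are 22 mm wide; open, the fingers measure 114 mm over their backs; the gripper's body (76 mm by 85 mm) begins 54 mm behind the grasp point. The pads swing forward as they close: fully open they stand 13 mm farther back than shut.
Start: joints at [-1.478, 0.181, 1.607, -0, 1.354, -0.206], TCP at [0.169, -0.55, 0.239] pointing down, gripper open.
Joint ranges: [-2.99, 2.99], [-0.89, 2.07], [0.3, 2.58], [-1.14, 4.28], [0, 2.63], [-3.12, 3.12]. Speed limits (rad/s): [2.57, 2.57, 3.01, 3.14, 3.14, 3.14].

INTERFACE

Orientations are given as a unit quaternion [w, x, y, z].
In Python, from station import state, capture, camera_model, job_done gives the robot as it stands.
- The arm moves only by the shell command python3 -m handwheel 'ROWS'. ROWS is JSON, a list of rows, each a list of 5 numbers: the finger opening in m, from 0 to 0.0854, then the shift along the tool's x, y, z in m, then the turn about the tool's z in rad. A call has 1 to 8 rows; each row shifts and turns the commanded pose from where the row before left it, along the tool's axes as they then stand; what a row does not reach is not made up. A row lasts 1/8 s, in which the tool goes at most 62.5 mm and 10.7 degrees, less where a joint would pass 70% of its speed; a pose out of reach is approached as far as the arm can. A call with a gripper value outside its range is refused whole. The fingers move at their own pace and stop on an object; the grip force is fixed at half the most. Time passes only in rows, so rows that do not move let the fingers close. It gives the time, the measured TCP pose, the force, the opening and the grip force at its end, in the units of the state.
- state(): the state, without advancing time (a new reading comes with each control period).
- capture(name): name is "side" or "top" or "wrist"; returns the picture (420x560x3 uint8, red, green, blue); there is no depth.
- camera_model(name): a dict with "fx", "fy", "cx", "cy" (pixels), "cam_to_world" (4x4, takes a point from camera to world coordinates). Camera axes: x right, y down, z forward; pixel columns grow to the right and rows downward; lengths in m; the calibration is good to about 2 mm. A picture is of the moment at which its call begins: read the wrist's pose just before it. camera_model takes no time and is no camera call; for the wrist camera it gives the pose at the moment of the call.
- job_done(): hands the job in; it is judged then, once.
The state is a dict: "time_s": time; "q": joint angles; "joint_vel": joint speeds; "joint_efforts": joint torques, N m; "position": TCP position; "tcp_rot": TCP orientation; "contact_force": force on the tool from outside, world axes, zero at the start; "torque": the same for the moment, N m; "opening": finger opening in m; "gripper_force": force on a finger pad.
Only numpy, scipy, OpenCV 4.12 (cv2) and the standard library are available. Lean on these libraries where they do the work, as an engineer would, in place of code of your own. Each camera call takes 0.05 s, during which the arm holds its last target. There are 200 camera calls.

## Working session

There is one attempt and no reset: what is moved stays moved. The work goes in short steps, Python scripts to look and compute and a shell command to move; the robot and the scene stay as the last step left them, time stands still between calls to the robot, and variables do not carry over. Pictures are saved under pics/ and viewed, at most 10 in all, crops included, and the job is handed in when it is done.

```bash
ls; mkdir -p pics; python3 - <<'E'
from station import *
import cv2,numpy as np
print(state())
ims=[]
for n in("side","top","wrist"):
    m=camera_model(n);print(n,m["fx"],m["cx"],m["cy"],np.round(m["cam_to_world"],3).tolist())
    cv2.imwrite(f"pics/{n}0.png",capture(n)[:,:,::-1])
E
python3 -m handwheel --help | head -40
```

```text
pics
{'time_s': 0.0, 'q': array([-1.47831848e+00,  1.81548247e-01,  1.60802249e+00, -1.38468156e-05,
        1.35381765e+00, -2.06292091e-01]), 'joint_vel': array([-5.09095112e-04,  7.40546631e-04,  4.89896520e-04,  2.38633695e-04,
       -5.61654249e-04,  7.12691134e-05]), 'joint_efforts': array([-2.62859822e-05, -4.44874835e+01, -3.51334763e+01, -2.30055357e-04,
        9.04059329e-03, -2.48705760e-05]), 'position': array([ 0.16921311, -0.54895951,  0.2383731 ]), 'tcp_rot': array([-8.96797791e-04,  9.88862179e-01,  1.48831400e-01,  4.43186532e-05]), 'contact_force': array([-0.39909608, -0.01122564,  0.07372178]), 'torque': array([ 0.02304258, -0.03044135, -0.02631696]), 'gripper_force': 0.0, 'opening': 0.08509317967935842}
side 456.7050307184031 283.597448812813 210.9850341228635 [[0.963, -0.133, 0.236, 0.334], [-0.27, -0.54, 0.797, -0.854], [0.022, -0.831, -0.556, 0.666], [0.0, 0.0, 0.0, 1.0]]
top 447.8566082685854 277.24835761501794 205.77448560755377 [[0.014, -0.995, 0.101, 0.422], [-0.999, -0.018, -0.042, 0.059], [0.044, -0.1, -0.994, 1.423], [0.0, 0.0, 0.0, 1.0]]
wrist 355.75452064643514 277.1321241314167 212.13639996359007 [[0.295, -0.907, -0.3, 0.246], [-0.956, -0.281, -0.09, -0.525], [-0.002, 0.314, -0.95, 0.373], [0.0, 0.0, 0.0, 1.0]]invalid input: not JSON, or not a number
```

View pics/top0.png

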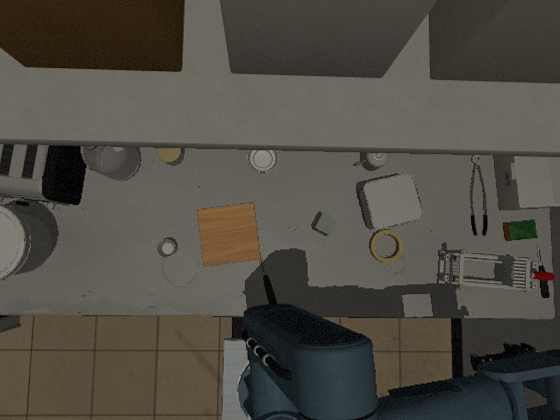

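View pics/side0.png

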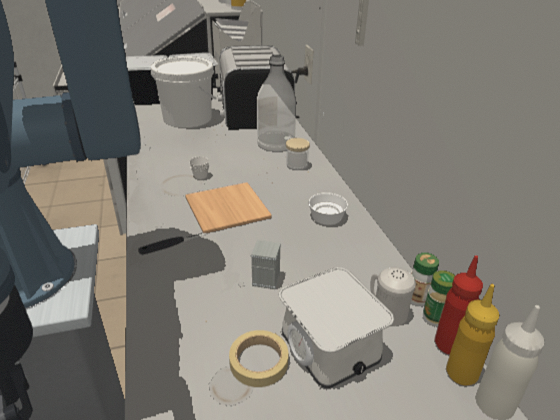

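The top picture shows the tin at about (323,223), and the board with corners near (197,210), (254,203), (260,260), (204,266). In the side picture the tin is at about (265,265). Enlarging both to get the corners.

```bash
cat > h.py <<'E'
from station import *
import numpy as np,cv2
def ray(n,u,v,z,m=None):
    m=m or camera_model(n);T=m["cam_to_world"];T=np.array(T)
    d=T[:3,:3]@[(u-m["cx"])/m["fx"],(v-m["cy"])/m["fy"],1];o=T[:3,3]
    return o+d*(z-o[2])/d[2]
def pix(n,P,m=None):
    m=m or camera_model(n);T=np.linalg.inv(m["cam_to_world"]);p=T[:3,:3]@np.array(P)+T[:3,3]
    return np.array([m["fx"]*p[0]/p[2]+m["cx"],m["fy"]*p[1]/p[2]+m["cy"]])
E
python3 - <<'E'
import cv2,numpy as np
from h import *
a=cv2.imread("pics/top0.png")[200:250,300:350];b=cv2.imread("pics/side0.png")[235:295,235:295]
f=lambda i:cv2.resize(np.clip(i*1.5,0,255).astype(np.uint8),(390,600//60*60),interpolation=cv2.INTER_NEAREST)
f=lambda i:cv2.resize(np.clip(i*1.5,0,255).astype(np.uint8),(390,390),interpolation=cv2.INTER_NEAREST)
cv2.imwrite("pics/c1.png",np.hstack([f(a),f(b)]))
for p in [(197,210),(254,203),(260,260),(204,266)]:print(ray("top",*p,.012).round(3))
for p in [(187,200),(243,184),(270,217),(213,229)]:print(ray("side",*p,.012).round(3))
E
```

```text
[0.547 0.251 0.012]
[0.573 0.073 0.012]
[0.394 0.051 0.012]
[0.373 0.224 0.012]
[0.378 0.195 0.012]
[0.538 0.242 0.012]
[0.572 0.065 0.012]
[0.425 0.049 0.012]
```

View pics/c1.png

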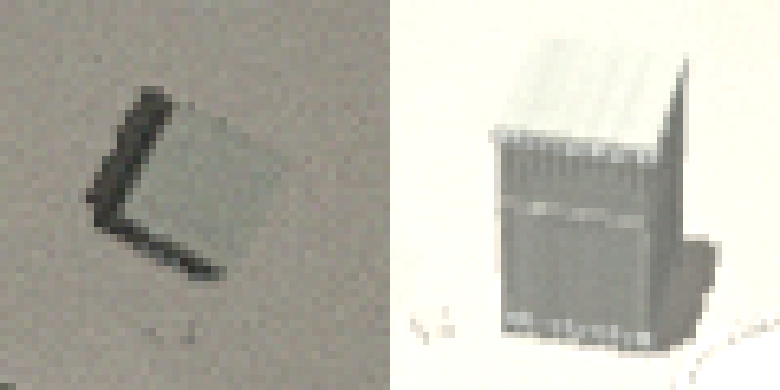

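```bash
python3 - <<'E'
from h import *
for p in [(175,103),(285,165),(245,262),(133,212)]:print(ray("top",300+p[0]/7.8,200+p[1]/7.8,.085).round(4))
print()
for p in [(150,40),(298,58),(265,158),(107,130)]:print(ray("side",235+p[0]/6.5,235+p[1]/6.5,.085).round(4))
for p in [(112,333),(262,350)]:print(ray("side",235+p[0]/6.5,235+p[1]/6.5,0).round(4))
E
python3 -m handwheel '[[0.0854,0,0,-0.06,0],[0.0854,0,0,-0.06,0]]'
```

```text
[ 0.538  -0.1345  0.085 ]
[ 0.5147 -0.1773  0.085 ]
[ 0.4771 -0.1618  0.085 ]
[ 0.4956 -0.1184  0.085 ]

[ 0.4992 -0.1173  0.085 ]
[ 0.5427 -0.1378  0.085 ]
[ 0.5198 -0.1829  0.085 ]
[ 0.4762 -0.1581  0.085 ]
[ 0.4765 -0.1574  0.    ]
[ 0.5215 -0.1771  0.    ]
time_s: 0.4
position: [0.1692, -0.5489, 0.3596]
tcp_rot: [-0.001, 0.989, 0.149, 0.0]
contact_force: [0.3, -0.9, -0.4]
opening: 0.0856
gripper_force: 0.0
```

```bash
for i in 1 2; do python3 -m handwheel '[[0.0854,0,0,-0.0625,0],[0.0854,0,0,-0.0625,0],[0.0854,0,0,-0.0625,0],[0.0854,0,0,-0.0625,0],[0.0854,0,0,-0.0625,0],[0.0854,0,0,-0.0625,0]]'; python3 -c "from h import *;print(state()['q'].round(3))";done
```

```text
time_s: 1.15
position: [0.1693, -0.5494, 0.7305]
tcp_rot: [0.001, 0.989, 0.149, -0.0]
contact_force: [-0.0, -1.5, 2.1]
opening: 0.0856
gripper_force: 0.0
[-1.478  0.341  0.417  0.     2.382 -0.206]
time_s: 1.9
position: [0.1245, -0.4041, 0.8652]
tcp_rot: [0.063, 0.987, 0.149, 0.009]
contact_force: [-0.2, -0.7, 0.4]
opening: 0.0854
gripper_force: 0.0
[-1.584  0.149  0.299  0.072  2.571 -0.249]
```

```bash
cat > l.py <<'E'
import json;from h import *
from scipy.spatial.transform import Rotation as R
s=state();q=s['tcp_rot'];r=R.from_quat([q[1],q[2],q[3],q[0]]).as_matrix()
open('log','a').write(json.dumps([s['q'].tolist(),s['position'].tolist(),q.tolist()])+'\n')
p=s['position'];print(round(s['time_s'],2),'p',p.round(4),'q',s['q'].round(3),'\n x',r[:,0].round(3),'y',r[:,1].round(3),'z',r[:,2].round(3),'f',s['contact_force'].round(1),'op',round(s['opening'],4),s['gripper_force'])
E
for i in 1 2; do python3 -m handwheel '[[0.0854,0,0.06,0,0],[0.0854,0,0.06,0,0],[0.0854,0,0.06,0,0],[0.0854,0,0.06,0,0]]' >/dev/null; python3 l.py;done
```

```text
2.4 p [ 0.1749 -0.5684  0.7847] q [-1.495  0.338  0.299  0.06   2.309 -0.179] 
 x [0.956 0.294 0.   ] y [ 0.289 -0.937  0.198] z [ 0.058 -0.189 -0.98 ] f [-0.7  0.   0.4] op 0.0855 0.0
2.9 p [ 0.2135 -0.6936  0.716 ] q [-1.46   0.473  0.299  0.065  2.064 -0.148] 
 x [0.956 0.294 0.   ] y [ 0.28  -0.91   0.304] z [ 0.09  -0.291 -0.953] f [-0.3 -0.3  0.6] op 0.0854 0.0
```

View pics/wrist0.png

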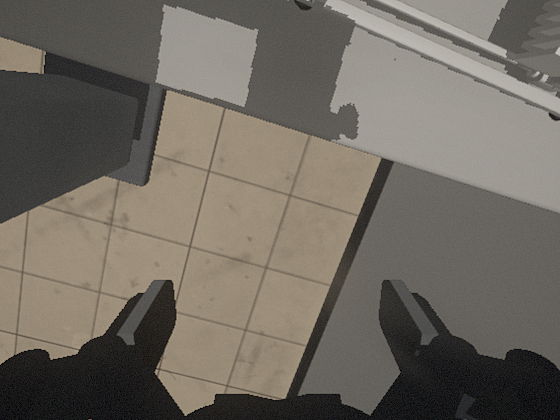

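```bash
cat > k.py <<'E'
import json,numpy as np
from scipy.optimize import least_squares
from scipy.spatial.transform import Rotation as R
D=[([-1.47832,.181548,1.608022,0,1.353818,-.206292],[.16921,-.54896,.23837],[-.0009,.98886,.14883,0]),
([-1.478,.341,.417,0,2.382,-.206],[.1693,-.5494,.7305],[.001,.989,.149,0]),
([-1.584,.149,.299,.072,2.571,-.249],[.1245,-.4041,.8652],[.063,.987,.149,.009])]+[json.loads(l) for l in open('log')]
def fk(q,p):
    a,h,L2,L3,e,L6=p[:6]
    M=R.from_euler('Z',q[0]);t=np.array([0,0,h])+M.apply([a,0,0])
    M=M*R.from_euler('Y',q[1]);t=t+M.apply([0,0,L2])
    M=M*R.from_euler('Y',q[2]);t=t+M.apply([e,0,L3])
    M=M*R.from_euler('Z',q[3])*R.from_euler('Y',q[4]);t=t+M.apply([0,0,L6])
    return t,(M*R.from_euler('Z',q[5]))
if __name__=='__main__':
    f=lambda p:np.concatenate([fk(q,p)[0]-x for q,x,_ in D]+[.001*(np.array(p)-[0,.3,.4,.4,0,.2])])
    s=least_squares(f,[0,.3,.4,.4,0,.2]);print(s.x.round(4).tolist(),np.abs(s.fun[:-6]).max())
    for q,x,o in D[-1:]:
        print(fk(q,s.x)[1].as_matrix().round(3))
E
python3 k.py
```

```text
[0.0157, 0.7864, 0.2831, 0.5209, 0.0535, 0.6673] 0.12219056491001469
[[-0.28   0.956  0.09 ]
 [ 0.91   0.294 -0.291]
 [-0.304  0.    -0.953]]
```

```bash
sed -i 's/a,h,L2,L3,e,L6=p\[:6\]/a,h,L2,L3,e,L6,d=p[:7]/; s/M.apply(\[0,0,L2\])/M.apply([0,d,L2])/; s/\[0,.3,.4,.4,0,.2\]/[0,.3,.4,.4,0,.2,.1]/g; s/:-6\]/:-7]/' k.py; python3 k.py
```

```text
[-0.0002, 0.3131, 0.4386, 0.5146, 0.0854, 0.3111, 0.1178] 9.74054589246709e-05
[[-0.28   0.956  0.09 ]
 [ 0.91   0.294 -0.291]
 [-0.304  0.    -0.953]]
```

```bash
for i in 1 2; do python3 -m handwheel '[[0.0854,0.031,-0.0393,-0.0156,0],[0.0854,0.031,-0.0393,-0.0156,0],[0.0854,0.031,-0.0393,-0.0156,0],[0.0854,0.031,-0.0393,-0.0156,0],[0.0854,0.031,-0.0393,-0.0156,0],[0.0854,0.031,-0.0393,-0.0156,0]]' >/dev/null; python3 l.py;done
python3 - <<'E'
from h import *
a=capture("wrist")[:,:,::-1];b=capture("top")[:,:,::-1]
cv2.imwrite("pics/w1.png",cv2.resize(np.vstack([a,b]),(400,600)))
E
```

```text
3.65 p [ 0.3166 -0.3939  0.7347] q [-1.095 -0.086  0.923 -0.059  1.998  0.144] 
 x [0.956 0.294 0.   ] y [ 0.28  -0.91   0.305] z [ 0.09  -0.291 -0.952] f [ 1.  -0.6  0.8] op 0.0853 0.0
4.4 p [ 0.4198 -0.0973  0.7521] q [-0.322 -0.121  0.915 -0.3    2.143  0.761] 
 x [0.956 0.294 0.   ] y [ 0.28  -0.91   0.305] z [ 0.09  -0.292 -0.952] f [ 1.  -0.5 -0.4] op 0.0856 0.0
```

View pics/w1.png

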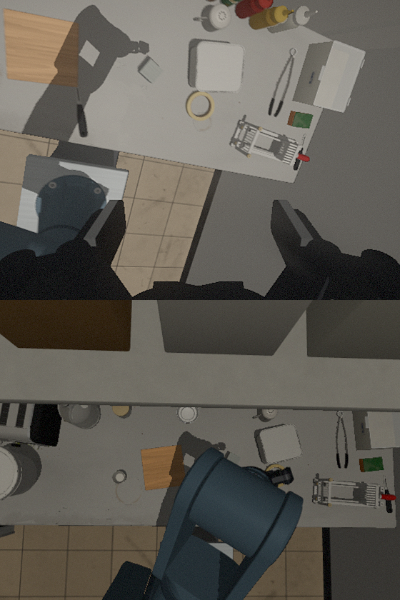

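```bash
for i in 1 2; do python3 -m handwheel '[[0.0854,0.01,0.018,-0.055,0],[0.0854,0.01,0.018,-0.055,0],[0.0854,0.01,0.018,-0.055,0]]' >/dev/null; python3 l.py;done
```

```text
4.88 p [ 0.4296 -0.094   0.8725] q [-0.301  0.167  0.297 -0.41   2.439  0.622] 
 x [0.954 0.298 0.009] y [ 0.28  -0.906  0.319] z [ 0.103 -0.302 -0.948] f [-16.7   2.3   8.3] op 0.0859 0.0
5.25 p [ 0.39   -0.0828  0.9059] q [-0.293  0.091  0.298 -0.426  2.425  0.599] 
 x [0.946 0.316 0.066] y [ 0.27  -0.887  0.375] z [ 0.177 -0.337 -0.925] f [-0.6 -0.7  0.2] op 0.0857 0.0
```

```bash
for i in 1 2; do python3 -m handwheel '[[0.0854,0.045,0.0,-0.042,0],[0.0854,0.045,0.0,-0.042,0],[0.0854,0.045,0,-0.042,0],[0.0854,0.045,0,-0.042,0]]' >/dev/null; python3 l.py;done
```

```text
5.75 p [0.4513 0.0154 0.894 ] q [ 0.031  0.157  0.298 -0.54   2.328  0.832] 
 x [0.928 0.345 0.14 ] y [ 0.256 -0.864  0.432] z [ 0.27  -0.366 -0.891] f [ 1.  -1.1  0.1] op 0.0852 0.0
6.25 p [0.4857 0.1015 0.8894] q [ 0.258  0.205  0.298 -0.622  2.228  0.996] 
 x [0.895 0.383 0.229] y [ 0.238 -0.843  0.483] z [ 0.378 -0.377 -0.845] f [ 0.1  0.3 -1. ] op 0.0851 0.0
```

```bash
cat >> l.py <<'E'
import sys
print(' az',round(np.degrees(np.arctan2(r[1,2],r[0,2])),1),'down',round(np.degrees(np.arcsin(-r[2,2])),1),'roll(x up?)',r[2,:2].round(3))
if len(sys.argv)>1: print(' tool comps',(r.T@np.array(eval(sys.argv[1]))).round(4))
E
python3 -m handwheel '[[0.0854,0.0206,-0.0406,-0.038,0],[0.0854,0.0206,-0.0406,-0.038,0]]' ; python3 l.py .036,-.018,.045; python3 -c "
from l import r
import numpy as np
print(r.T@[.036,-.018,.045])"|tail -1
```

```text
time_s: 6.5
position: [0.4554, 0.1983, 0.8782]
tcp_rot: [0.23, 0.943, 0.166, 0.174]
contact_force: [0.6, -0.2, 0.2]
opening: 0.0851
gripper_force: 0.0
6.5 p [0.4554 0.1983 0.8782] q [ 0.501  0.239  0.298 -0.737  2.249  1.148] 
 x [0.884 0.393 0.253] y [ 0.233 -0.84   0.491] z [ 0.405 -0.375 -0.834] f [ 0.6 -0.2  0.2] op 0.0851 0.0
 az -42.8 down 56.5 roll(x up?) [0.253 0.491]
 tool comps [ 0.0361  0.0456 -0.0162]
[ 0.03613438  0.04557359 -0.01619738]
```

```bash
python3 -m handwheel '[[0.0854,0.036,0.0456,-0.0162,0],[0.0854,0.036,0.0456,-0.0162,0],[0.0854,0.036,0.0456,-0.0162,0],[0.0854,0.036,0.0456,-0.0162,0]]'>/dev/null ; python3 l.py .044,-.0,.044;
```

```text
7.0 p [0.5294 0.084  0.9123] q [ 0.21   0.198  0.298 -0.569  2.081  0.984] 
 x [0.838 0.432 0.334] y [ 0.212 -0.821  0.53 ] z [ 0.503 -0.373 -0.78 ] f [-1.1  0.2  0.2] op 0.0852 0.0
 az -36.6 down 51.2 roll(x up?) [0.334 0.53 ]
 tool comps [ 0.0516  0.0326 -0.0122]
```

```bash
python3 l.py .02,-.01,.058|tail -1; python3 -m handwheel '[[0.0854,0.03,0.043,-0.031,0],[0.0854,0.03,0.043,-0.031,0],[0.0854,0.03,0.043,-0.031,0],[0.0854,0.03,0.043,-0.031,0]]'>/dev/null ; python3 l.py .03,0,.052
```

```text
tool comps [ 0.0318  0.0432 -0.0314]
7.5 p [0.5228 0.0131 0.9688] q [ 0.04   0.118  0.298 -0.455  1.976  0.873] 
 x [0.773 0.475 0.42 ] y [ 0.17  -0.794  0.584] z [ 0.611 -0.38  -0.694] f [-0.2 -0.4  0.2] op 0.0856 0.0
 az -31.9 down 44.0 roll(x up?) [0.42  0.584]
 tool comps [ 0.045   0.0355 -0.0178]
```

```bash
for i in 1 2; do python3 -m handwheel '[[0.0854,0.04,0.037,-0.028,0],[0.0854,0.04,0.037,-0.028,0],[0.0854,0.04,0.037,-0.028,0],[0.0854,0.04,0.037,-0.028,0]]'>/dev/null ; python3 l.py .015,.0,.06; done
```

```text
8.0 p [ 0.5275 -0.0059  1.015 ] q [-0.012  0.079  0.299 -0.403  1.853  0.84 ] 
 x [0.691 0.524 0.498] y [ 0.114 -0.759  0.64 ] z [ 0.714 -0.386 -0.585] f [ 0.3  0.5 -0.5] op 0.0856 0.0
 az -28.4 down 35.8 roll(x up?) [0.498 0.64 ]
 tool comps [ 0.0402  0.0401 -0.0244]
8.5 p [ 0.5045 -0.0096  1.0716] q [-0.028  0.021  0.299 -0.379  1.749  0.816] 
 x [0.596 0.572 0.564] y [ 0.042 -0.723  0.689] z [ 0.802 -0.387 -0.455] f [-0.   0.1 -1. ] op 0.0854 0.0
 az -25.7 down 27.1 roll(x up?) [0.564 0.689]
 tool comps [ 0.0428  0.042  -0.0153]
```

```bash
python3 -m handwheel '[[0.0854,-0.003,0.06,-0.001,0],[0.0854,-0.003,0.06,-0.001,0],[0.0854,-0.003,0.06,-0.001,0],[0.0854,-0.003,0.06,-0.001,0]]'>/dev/null ; python3 l.py .025,-.02,.05; 
```

```text
9.0 p [ 0.4709 -0.1867  1.1162] q [-0.867 -0.054  0.299  0.402  1.72   0.587] 
 x [0.537 0.601 0.592] y [-0.015 -0.695  0.719] z [ 0.843 -0.395 -0.364] f [ 1.  -0.3  0.5] op 0.0857 0.0
 az -25.1 down 21.4 roll(x up?) [0.592 0.719]
 tool comps [0.031  0.0495 0.0108]
```

```bash
python3 -m handwheel '[[0.0854,0.031,0.0495,0.011,0],[0.0854,0.031,0.0495,0.011,0],[0.0854,0.031,0.0495,0.011,0],[0.0854,0.031,0.0495,0.011,0]]'>/dev/null ; python3 l.py .025,-.02,.05; cat > ik.py <<'E'
from k import *
import sys
P=None
from scipy.optimize import least_squares
D=[json.loads(l) for l in open('log')]
f=lambda p:np.concatenate([fk(q,p)[0]-x for q,x,_ in D])
P=least_squares(f,[0,.3131,.4386,.5146,.0854,.3111,.1178]).x
lo=np.array([-2.99,-.89,.3,-1.14,0,-3.12]);hi=np.array([2.99,2.07,2.58,4.28,2.63,3.12])
def ik(pos,Rt,q0):
    Rm=Rt*R.from_euler('z',-90,degrees=True)
    def g(q):
        t,M=fk(q,P);return np.r_[(t-pos)*10,(M.inv()*Rm).as_rotvec()]
    s=least_squares(g,np.clip(q0,lo+.001,hi-.001),bounds=(lo,hi));return s.x,np.abs(s.fun).max()
def tool(az,dn,roll): # roll: angle so roll=0 -> x up, y horizontal
    az,dn=np.radians([az,dn]);z=np.array([np.cos(az)*np.cos(dn),np.sin(az)*np.cos(dn),-np.sin(dn)])
    x=np.array([0,0,1])-z*(-np.sin(dn));x/=np.linalg.norm(x)
    return R.from_matrix(np.c_[x,np.cross(z,x),z])*R.from_euler('z',roll,degrees=True)
E
python3 - <<'E'
from ik import *
q=D[-1][0]
for dn in(8,14,20):
  for roll in(180,0):
    for pos in([.5075,-.149,.056],[.5075,-.149,.2],[.473,.148,.05],[.473,.148,.2]):
      for qs in(q,[-.9,-.3,2.2,0,1,.5],[.3,0,2.2,1.,1.5,-1.5],[.3,0,2.2,-.8,1.5,1.5]):
        s,e=ik(np.array(pos),tool(-25.5,dn,roll),qs)
        if e<1e-3: print(dn,roll,pos,s.round(2))
E
```

```text
9.5 p [ 0.5177 -0.2438  1.1477] q [-0.897  0.009  0.299  0.448  1.514  0.555] 
 x [0.453 0.639 0.621] y [-0.116 -0.648  0.752] z [ 0.884 -0.413 -0.219] f [-0.1 -0.2  0. ] op 0.0852 0.0
 az -25.1 down 12.7 roll(x up?) [0.621 0.752]
 tool comps [0.0296 0.0477 0.0194]
8 0 [0.5075, -0.149, 0.056] [-0.61  0.84  2.38  2.98  1.52 -1.58]
8 0 [0.5075, -0.149, 0.056] [-0.61  0.84  2.38  2.98  1.52 -1.58]
8 0 [0.5075, -0.149, 0.2] [-0.61  0.14  2.57  2.95  1.01 -1.49]
8 0 [0.5075, -0.149, 0.2] [-0.61  0.14  2.57  2.95  1.01 -1.49]
8 0 [0.473, 0.148, 0.05] [ 0.61  0.81  2.16  4.23  1.35 -1.72]
14 0 [0.5075, -0.149, 0.056] [-0.6   0.71  2.42  2.98  1.32 -1.57]
14 0 [0.5075, -0.149, 0.056] [-0.6   0.71  2.42  2.98  1.32 -1.57]
14 0 [0.5075, -0.149, 0.2] [-0.6  -0.02  2.58  2.92  0.75 -1.44]
14 0 [0.5075, -0.149, 0.2] [-0.6  -0.02  2.58  2.92  0.75 -1.44]
14 0 [0.473, 0.148, 0.05] [ 0.59  0.71  2.2   4.25  1.21 -1.79]
20 0 [0.5075, -0.149, 0.056] [-0.6   0.56  2.45  2.98  1.1  -1.55]
20 0 [0.5075, -0.149, 0.056] [-0.6   0.56  2.45  2.98  1.1  -1.55]
20 0 [0.5075, -0.149, 0.2] [-0.6  -0.15  2.56  2.84  0.51 -1.36]
20 0 [0.5075, -0.149, 0.2] [-0.6  -0.15  2.56  2.84  0.51 -1.36]
20 0 [0.473, 0.148, 0.05] [ 0.57  0.61  2.23  4.28  1.08 -1.87]
```

```bash
cat > g.py <<'E'
from ik import *
def best(pos,T):
    out=[]
    for q4 in(0,1.5,3,4):
      for q6 in(-2,0,2):
        s,e=ik(np.array(pos),T,[np.arctan2(pos[1],pos[0]),.5,1.9,q4,1.2,q6])
        if e<1e-3 and not any(np.abs(s-o).max()<.05 for o in out): out.append(s)
    return out
if __name__=='__main__':
  for az in(-25.5,64.5):
   for roll in(180,0):
    for pos in([.5075,-.149,.056],[.5075,-.149,.2],[.49,.12,.05],[.49,.12,.2]):
      print(az,roll,pos,[s.round(2).tolist() for s in best(pos,tool(az,14,roll))])
E
python3 g.py
```

```text
-25.5 180 [0.5075, -0.149, 0.056] [[-0.6, 0.71, 2.42, 2.98, 1.32, 1.57]]
-25.5 180 [0.5075, -0.149, 0.2] [[-0.6, -0.02, 2.58, 2.92, 0.75, 1.7]]
-25.5 180 [0.49, 0.12, 0.05] [[0.49, 0.71, 2.22, 4.13, 1.21, 1.39]]
-25.5 180 [0.49, 0.12, 0.2] []
-25.5 0 [0.5075, -0.149, 0.056] [[-0.6, 0.71, 2.42, 2.98, 1.32, -1.57]]
-25.5 0 [0.5075, -0.149, 0.2] [[-0.6, -0.02, 2.58, 2.92, 0.75, -1.44]]
-25.5 0 [0.49, 0.12, 0.05] [[0.49, 0.71, 2.22, 4.13, 1.21, -1.75]]
-25.5 0 [0.49, 0.12, 0.2] []
64.5 180 [0.5075, -0.149, 0.056] [[-1.05, 0.85, 1.68, 0.93, 1.69, 2.06]]
64.5 180 [0.5075, -0.149, 0.2] [[-1.05, 0.56, 1.76, 0.97, 1.82, 2.25]]
64.5 180 [0.49, 0.12, 0.05] [[-0.71, 0.73, 2.09, 1.25, 1.42, 1.88]]
64.5 180 [0.49, 0.12, 0.2] [[-0.71, 0.29, 2.19, 1.22, 1.53, 2.21]]
64.5 0 [0.5075, -0.149, 0.056] [[-1.05, 0.85, 1.68, 0.93, 1.69, -1.08]]
64.5 0 [0.5075, -0.149, 0.2] [[-1.05, 0.56, 1.76, 0.97, 1.82, -0.89]]
64.5 0 [0.49, 0.12, 0.05] [[-0.71, 0.73, 2.09, 1.25, 1.42, -1.26]]
64.5 0 [0.49, 0.12, 0.2] [[-0.71, 0.29, 2.19, 1.22, 1.53, -0.93]]
```

```bash
cat > sim.py <<'E'
from ik import *
# guess of the controller: LSQ pose with bounds; command reset to reached pose each row
def step(q,dx,w=10):
    t,M=fk(q,P);T=M*R.from_euler('z',90,degrees=True);tgt=t+T.apply(dx)
    def g(x):
        t2,M2=fk(x,P);return np.r_[(t2-tgt)*w,(M2.inv()*M).as_rotvec()]
    return least_squares(g,np.clip(q,lo+1e-4,hi-1e-4),bounds=(lo,hi)).x
def info(q):
    t,M=fk(q,P);z=M.as_matrix()[:,2];return t.round(3),'az %.1f dn %.1f'%(np.degrees(np.arctan2(z[1],z[0])),np.degrees(np.arcsin(-z[2]))),np.round(q,2)
def wpush(q,d,n,w=10):
    for i in range(n):
        M=fk(q,P)[1]*R.from_euler('z',90,degrees=True);q=step(q,M.inv().apply(d),w)
    return q
E
python3 - <<'E'
from sim import *
for w in(2,5,10,20):
    q=np.array(D[-2][0]);
    for i in range(4):q=step(q,[.031,.0495,.011],w)
    print(w,info(q))
print(info(D[-1][0]))
q=np.array(D[-1][0]);t=np.array(D[-1][1])
d=(np.array([.198,.757,.48])-t)
q=wpush(q,d/21,21,5);print(info(q))
for i in range(6): q=wpush(q,[-.03,.05,0],4,5);print(info(q))
E
```

```text
2 (array([ 0.517, -0.243,  1.165]), 'az -25.0 dn 9.6', array([-0.91,  0.  ,  0.3 ,  0.46,  1.47,  0.55]))
5 (array([ 0.516, -0.242,  1.266]), 'az -24.8 dn -8.9', array([-0.91,  0.  ,  0.3 ,  0.52,  1.15,  0.54]))
10 (array([ 0.516, -0.241,  1.313]), 'az -24.8 dn -18.6', array([-0.89,  0.02,  0.3 ,  0.53,  0.97,  0.52]))
20 (array([ 0.516, -0.241,  1.331]), 'az -24.7 dn -22.5', array([-0.87,  0.03,  0.3 ,  0.53,  0.89,  0.51]))
(array([ 0.518, -0.244,  1.148]), 'az -25.1 dn 12.7', array([-0.9 ,  0.01,  0.3 ,  0.45,  1.51,  0.55]))
(array([0.209, 0.749, 0.48 ]), 'az -16.2 dn 25.7', array([ 1.5 ,  0.75,  0.69, -1.14,  1.82,  2.28]))
(array([0.097, 0.906, 0.465]), 'az 5.6 dn 25.1', array([ 1.65,  1.01,  0.3 , -1.14,  1.66,  2.23]))
(array([-0.008,  1.047,  0.448]), 'az 34.9 dn 18.2', array([ 1.72,  1.07,  0.3 , -1.14,  1.21,  2.31]))
(array([-0.106,  1.171,  0.433]), 'az 63.8 dn 8.5', array([ 1.71,  1.14,  0.3 , -1.14,  0.65,  2.36]))
(array([-0.192,  1.226,  0.414]), 'az 88.7 dn -0.4', array([ 1.66,  1.21,  0.3 , -1.14,  0.12,  2.38]))
(array([-0.267,  1.219,  0.398]), 'az 96.9 dn -1.9', array([ 1.69,  1.24,  0.3 , -1.14,  0.  ,  2.38]))
(array([-0.33 ,  1.204,  0.385]), 'az 99.9 dn -1.3', array([ 1.74,  1.25,  0.3 , -1.11,  0.  ,  2.36]))
```

```bash
python3 - <<'E'
from sim import *
for w in(1.5,1.8):
    q=np.array(D[-2][0]);
    for i in range(4):q=step(q,[.031,.0495,.011],w)
    print(w,info(q))
q0=np.array(D[-1][0]);t=np.array(D[-1][1])
for tgt in([.198,.757,.48],[.1,.75,.5]):
  d=np.array(tgt)-t
  q1=wpush(q0,d/21,21,1.7);print('start',info(q1))
  for dr in([-.03,.05,0],[-.04,.045,-.01],[0,.06,0],[-.05,.03,0]):
    q=q1;print(dr)
    for i in range(8): q=wpush(q,dr,4,1.7);print('  ',4*i+4,*info(q))
E
```

```text
1.5 (array([ 0.516, -0.243,  1.141]), 'az -25.0 dn 13.9', array([-0.9 ,  0.01,  0.3 ,  0.45,  1.53,  0.55]))
1.8 (array([ 0.517, -0.243,  1.155]), 'az -25.0 dn 11.3', array([-0.9 ,  0.01,  0.3 ,  0.46,  1.49,  0.55]))
start (array([0.271, 0.696, 0.488]), 'az -17.3 dn 25.1', array([ 1.42,  0.61,  0.89, -1.14,  1.73,  2.31]))
[-0.03, 0.05, 0]
   4 [0.16  0.827 0.459] az -13.2 dn 27.8 [ 1.56  1.    0.3  -1.14  1.88  2.19]
   8 [0.071 0.867 0.412] az -4.2 dn 26.9 [ 1.67  1.06  0.3  -1.13  1.82  2.29]
   12 [-0.002  0.903  0.373] az 5.3 dn 26.2 [ 1.75  1.11  0.3  -1.13  1.72  2.37]
   16 [-0.063  0.939  0.34 ] az 15.1 dn 25.3 [ 1.81  1.15  0.3  -1.13  1.6   2.43]
   20 [-0.115  0.976  0.314] az 25.2 dn 24.2 [ 1.85  1.18  0.3  -1.13  1.47  2.48]
   24 [-0.161  1.014  0.293] az 35.1 dn 22.9 [ 1.88  1.21  0.3  -1.14  1.32  2.52]
   28 [-0.202  1.05   0.277] az 44.9 dn 21.6 [ 1.89  1.23  0.3  -1.14  1.16  2.55]
   32 [-0.24   1.083  0.265] az 54.3 dn 20.0 [ 1.9   1.26  0.3  -1.14  1.    2.56]
[-0.04, 0.045, -0.01]
   4 [0.12  0.825 0.427] az -14.4 dn 27.7 [ 1.6   1.04  0.3  -1.14  1.93  2.24]
[... 3995 characters left out ...]
 0.3  -1.14  0.53  2.37]
[-0.05, 0.03, 0]
   4 [0.005 0.771 0.483] az -14.8 dn 29.0 [ 1.73  0.94  0.36 -1.14  2.07  2.26]
   8 [-0.14   0.765  0.436] az -8.0 dn 29.4 [ 1.91  1.02  0.3  -1.12  2.11  2.38]
   12 [-0.253  0.747  0.392] az -0.1 dn 29.8 [ 2.05  1.07  0.3  -1.09  2.09  2.5 ]
   16 [-0.343  0.731  0.352] az 8.5 dn 30.7 [ 2.16  1.11  0.3  -1.05  2.04  2.6 ]
   20 [-0.417  0.723  0.317] az 17.9 dn 31.6 [ 2.25  1.14  0.3  -1.03  1.95  2.69]
   24 [-0.48   0.722  0.288] az 27.9 dn 32.5 [ 2.31  1.17  0.3  -1.01  1.84  2.75]
   28 [-0.538  0.73   0.263] az 38.5 dn 33.1 [ 2.36  1.19  0.3  -1.    1.71  2.8 ]
   32 [-0.592  0.743  0.242] az 49.5 dn 33.0 [ 2.39  1.21  0.3  -0.99  1.57  2.83]
```

```bash
for i in 1 2; do python3 -m handwheel '[[0.0854,0.0038,-0.053,-0.0262,0],[0.0854,0.0038,-0.053,-0.0262,0],[0.0854,0.0038,-0.053,-0.0262,0],[0.0854,0.0038,-0.053,-0.0262,0],[0.0854,0.0038,-0.053,-0.0262,0],[0.0854,0.0038,-0.053,-0.0262,0],[0.0854,0.0038,-0.053,-0.0262,0],[0.0854,0.0038,-0.053,-0.0262,0]]'>/dev/null; python3 l.py -.015,.0477,-.0318;done
python3 - <<'E'
from h import *
cv2.imwrite("pics/w2.png",capture("wrist")[:,:,::-1])
E
```

```text
10.5 p [0.405  0.1102 0.9117] q [ 0.62  -0.464  1.307 -1.046  1.367  1.422] 
 x [0.46  0.633 0.623] y [-0.11  -0.656  0.747] z [ 0.881 -0.412 -0.231] f [ 1.3  0.6 -0.8] op 0.0851 0.0
 az -25.1 down 13.4 roll(x up?) [0.623 0.747]
 tool comps [ 0.0035 -0.0534 -0.0255]
11.5 p [0.3185 0.4358 0.6963] q [ 1.245 -0.017  1.271 -1.137  1.685  2.011] 
 x [0.497 0.62  0.607] y [ 0.106 -0.737  0.667] z [ 0.861 -0.268 -0.432] f [ 1.6 -0.2  0.5] op 0.0852 0.0
 az -17.3 down 25.6 roll(x up?) [0.607 0.667]
 tool comps [ 0.0028 -0.058  -0.0119]
```

View pics/w2.png

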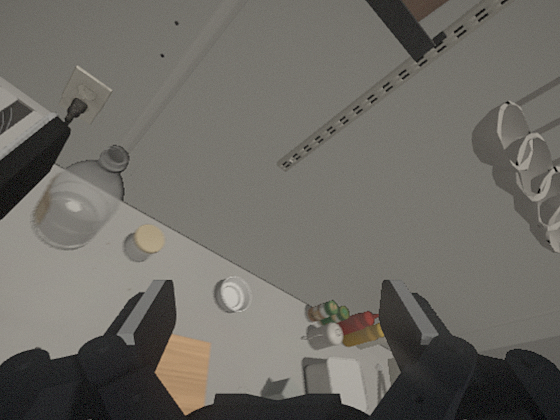

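The wrist picture shows a bare wall behind, with the tin at about (275,388) and the ramekin at (233,293). The way left is free. The sim of the reach limit agrees, so I plan the rest of the tilt with it.

```bash
python3 - <<'E'
from sim import *
q0=np.array(D[-1][0])
for n0,d0 in((4,[-.03,.05,-.015]),(4,[0,.06,0])):
 q1=wpush(q0,d0,n0,1.7)
 for dr in([-.03,.05,0],[-.02,.055,.01],[-.03,.05,.02],[0,.06,0.01]):
  q=q1;print(d0,dr)
  for i in range(10):
    q=wpush(q,dr,4,1.7);z=fk(q,P)[1].as_matrix()[:,2]
    if i in(2,5) or z[1]/z[0]>2: print('  ',4*i+4,*info(q))
    if z[1]/z[0]>2:break
E
```

```text
[-0.03, 0.05, -0.015] [-0.03, 0.05, 0]
   12 [-0.046  0.866  0.456] az 6.0 dn 28.5 [ 1.8   1.    0.3  -1.11  1.81  2.33]
   24 [-0.188  0.995  0.338] az 35.6 dn 23.9 [ 1.91  1.16  0.3  -1.11  1.36  2.52]
   36 [-0.294  1.102  0.281] az 63.5 dn 17.7 [ 1.92  1.25  0.3  -1.14  0.86  2.61]
[-0.03, 0.05, -0.015] [-0.02, 0.055, 0.01]
   12 [0.054 0.885 0.535] az 8.6 dn 25.7 [ 1.69  0.93  0.3  -1.14  1.69  2.2 ]
   24 [-0.034  1.045  0.48 ] az 37.4 dn 17.2 [ 1.74  1.04  0.3  -1.14  1.2   2.32]
   40 [-0.133  1.181  0.465] az 69.2 dn 5.3 [ 1.71  1.12  0.3  -1.14  0.55  2.38]
[-0.03, 0.05, -0.015] [-0.03, 0.05, 0.02]
   12 [-0.028  0.827  0.606] az 10.3 dn 27.9 [ 1.8   0.83  0.3  -1.14  1.81  2.17]
   24 [-0.165  0.958  0.598] az 40.1 dn 17.8 [ 1.9   0.9   0.3  -1.14  1.36  2.28]
   36 [-0.271  1.069  0.618] az 66.0 dn 5.2 [ 1.9   0.95  0.3  -1.14  0.85  2.33]
[-0.03, 0.05, -0.015] [0, 0.06, 0.01]
   12 [0.236 0.921 0.536] az 9.3 dn 22.9 [ 1.49  0.94  0.3  -1.11  1.49  2.12]
   24 [0.249 1.092 0.485] az 36.3 dn 11.7 [ 1.44  1.06  0.3  -1.12  0.9   2.21]
[0, 0.06, 0] [-0.03, 0.05, 0]
   12 [0.
[... 277 characters left out ...]
0.134 0.903 0.572] az 10.9 dn 23.1 [ 1.6   0.9   0.3  -1.14  1.58  2.13]
   24 [0.014 1.062 0.51 ] az 39.0 dn 14.7 [ 1.69  1.02  0.3  -1.14  1.12  2.26]
   40 [-0.111  1.187  0.486] az 69.8 dn 3.6 [ 1.68  1.11  0.3  -1.14  0.51  2.32]
[0, 0.06, 0] [-0.03, 0.05, 0.02]
   12 [0.053 0.85  0.648] az 12.8 dn 25.0 [ 1.7   0.8   0.3  -1.14  1.69  2.08]
   24 [-0.118  0.982  0.633] az 41.9 dn 14.7 [ 1.84  0.88  0.3  -1.14  1.27  2.21]
   36 [-0.245  1.083  0.644] az 67.2 dn 2.7 [ 1.87  0.94  0.3  -1.14  0.78  2.26]
[0, 0.06, 0] [0, 0.06, 0.01]
   12 [0.311 0.927 0.57 ] az 10.8 dn 18.6 [ 1.41  0.93  0.3  -1.14  1.37  2.06]
   24 [0.295 1.094 0.515] az 37.3 dn 8.5 [ 1.39  1.05  0.3  -1.14  0.82  2.16]
```

```bash
python3 -m handwheel '[[0.0854,0.0372,-0.0442,-0.016,0],[0.0854,0.0372,-0.0442,-0.016,0],[0.0854,0.0372,-0.0442,-0.016,0],[0.0854,0.0372,-0.0442,-0.016,0]]'>/dev/null; python3 l.py -.03,.05,.008
```

```text
12.05 p [0.3263 0.6703 0.6896] q [ 1.328  0.583  0.516 -1.137  1.816  1.91 ] 
 x [0.51  0.617 0.599] y [ 0.147 -0.749  0.646] z [ 0.847 -0.241 -0.473] f [0.9 2.1 0.8] op 0.0853 0.0
 az -15.9 down 28.2 roll(x up?) [0.599 0.646]
 tool comps [ 0.0203 -0.0367 -0.0413]
```

```bash
python3 -m handwheel '[[0.0854,0.02,-0.037,-0.041,0],[0.0854,0.02,-0.037,-0.041,0],[0.0854,0.02,-0.037,-0.041,0],[0.0854,0.02,-0.037,-0.041,0],[0.0854,0.02,-0.037,-0.041,0],[0.0854,0.02,-0.037,-0.041,0],[0.0854,0.02,-0.037,-0.041,0],[0.0854,0.02,-0.037,-0.041,0]]'>/dev/null; python3 l.py -.03,.05,.008
```

```text
13.05 p [0.0954 0.8058 0.6149] q [ 1.643  0.814  0.299 -1.137  1.849  2.076] 
 x [0.376 0.634 0.675] y [ 0.304 -0.773  0.557] z [ 0.875 -0.004 -0.484] f [-0.7 -0.1  0.1] op 0.0854 0.0
 az -0.3 down 28.9 roll(x up?) [0.675 0.557]
 tool comps [ 0.0258 -0.0433 -0.0303]
```

```bash
python3 -m handwheel '[[0.0854,0.027,-0.044,-0.028,0],[0.0854,0.027,-0.044,-0.028,0],[0.0854,0.027,-0.044,-0.026,0],[0.0854,0.027,-0.044,-0.024,0],[0.0854,0.028,-0.047,-0.02,0],[0.0854,0.028,-0.047,-0.018,0],[0.0854,0.028,-0.048,-0.016,0],[0.0854,0.028,-0.048,-0.014,0]]'>/dev/null; python3 l.py -.03,.05,.008
```

```text
14.05 p [-0.0321  0.9089  0.5183] q [ 1.787  0.952  0.299 -1.137  1.634  2.265] 
 x [0.187 0.606 0.773] y [ 0.458 -0.75   0.478] z [ 0.869  0.265 -0.418] f [-0.3  0.2 -0. ] op 0.0851 0.0
 az 16.9 down 24.7 roll(x up?) [0.773 0.478]
 tool comps [ 0.0309 -0.0474 -0.0162]
```

```bash
python3 -m handwheel '[[0.0854,0.031,-0.047,-0.015,0],[0.0854,0.031,-0.047,-0.012,0],[0.0854,0.032,-0.047,-0.01,0],[0.0854,0.032,-0.047,-0.008,0],[0.0854,0.033,-0.048,-0.005,0],[0.0854,0.033,-0.048,-0.002,0],[0.0854,0.033,-0.048,0.001,0],[0.0854,0.033,-0.048,0.003,0]]'>/dev/null; python3 l.py -.03,.05,.008; python3 - <<'E'
from sim import *
q0=np.array(D[-1][0])
for dr in([-.03,.05,.008],[-.03,.05,-.01],[-.04,.04,0]):
  q=q0
  for i in range(4): q=wpush(q,dr,4,1.7);print(dr,4*i+4,*info(q)[:2])
E
```

```text
15.05 p [-0.1173  0.9989  0.4681] q [ 1.845  1.034  0.299 -1.137  1.348  2.362] 
 x [0.017 0.523 0.852] y [ 0.64  -0.66   0.393] z [ 0.768  0.539 -0.346] f [ 0.6  0.5 -0.4] op 0.0853 0.0
 az 35.1 down 20.2 roll(x up?) [0.852 0.393]
 tool comps [ 0.0325 -0.0491  0.0011]
[-0.03, 0.05, 0.008] 4 [-0.165  1.038  0.454] az 44.5 dn 17.7
[-0.03, 0.05, 0.008] 8 [-0.207  1.074  0.444] az 53.5 dn 15.1
[-0.03, 0.05, 0.008] 12 [-0.247  1.104  0.437] az 62.0 dn 12.4
[-0.03, 0.05, 0.008] 16 [-0.284  1.127  0.433] az 69.9 dn 9.8
[-0.03, 0.05, -0.01] 4 [-0.168  1.048  0.393] az 44.2 dn 19.0
[-0.03, 0.05, -0.01] 8 [-0.212  1.088  0.331] az 53.4 dn 18.1
[-0.03, 0.05, -0.01] 12 [-0.252  1.118  0.28 ] az 62.3 dn 17.4
[-0.03, 0.05, -0.01] 16 [-0.288  1.139  0.239] az 70.6 dn 16.6
[-0.04, 0.04, 0] 4 [-0.206  1.019  0.43 ] az 43.9 dn 19.2
[-0.04, 0.04, 0] 8 [-0.284  1.036  0.399] az 52.9 dn 18.1
[-0.04, 0.04, 0] 12 [-0.352  1.05   0.372] az 61.6 dn 16.8
[-0.04, 0.04, 0] 16 [-0.413  1.061  0.351] az 70.0 dn 15.4
```

```bash
python3 -m handwheel '[[0.0854,0.029,-0.05,0.004,0],[0.0854,0.029,-0.05,0.006,0],[0.0854,0.028,-0.05,0.008,0],[0.0854,0.028,-0.05,0.011,0],[0.0854,0.026,-0.05,0.014,0],[0.0854,0.025,-0.05,0.016,0],[0.0854,0.024,-0.05,0.019,0],[0.0854,0.023,-0.05,0.021,0]]'>/dev/null; python3 l.py -.03,.05,.00
```

```text
16.05 p [-0.1971  1.0812  0.4002] q [ 1.864  1.13   0.299 -1.137  1.03   2.449] 
 x [-0.099  0.413  0.905] y [ 0.807 -0.5    0.316] z [ 0.583  0.761 -0.284] f [ 0.1  0.1 -0.8] op 0.0855 0.0
 az 52.6 down 16.5 roll(x up?) [0.905 0.316]
 tool comps [ 0.0236 -0.0492  0.0206]
```

```bash
python3 -m handwheel '[[0.0854,0.024,-0.049,0.021,0],[0.0854,0.023,-0.049,0.023,0],[0.0854,0.022,-0.048,0.026,0],[0.0854,0.021,-0.047,0.029,0],[0.0854,0.02,-0.046,0.032,0]]'>/dev/null; python3 l.py -.03,.05,.00; python3 - <<'E'
from g import *
q0=np.array(D[-1][0]);T=R.from_quat(np.roll(D[-1][2],-1))
import itertools
for pos in([.3,.3,.4],[.35,-.2,.35],[.45,-.25,.2]): 
  print(pos,[s.round(2).tolist() for s in best(pos,T)])
E
```

```text
16.68 p [-0.2427  1.1206  0.3611] q [ 1.863  1.184  0.299 -1.137  0.832  2.487] 
 x [-0.144  0.343  0.928] y [ 0.886 -0.373  0.275] z [ 0.441  0.862 -0.25 ] f [-0.7 -0.  -0.1] op 0.0856 0.0
 az 62.9 down 14.5 roll(x up?) [0.928 0.275]
 tool comps [ 0.0214 -0.0453  0.0299]
[0.3, 0.3, 0.4] []
[0.35, -0.2, 0.35] [[-1.37, 0.2, 1.86, 0.81, 2.16, -1.14]]
[0.45, -0.25, 0.2] [[-1.22, 0.61, 1.65, 0.86, 1.93, -1.21]]
```

```bash
python3 -m handwheel '[[0.0854,0.02,-0.045,0.034,0]]'>/dev/null; python3 l.py; python3 - <<'E'
from sim import *
q=np.array(D[-1][0]);t=np.array(D[-1][1])
for W in([-.05,1.0,.42],[.25,.85,.45],[.55,.5,.45],[.57,.2,.45],[.57,0,.4],[.42,-.3,.25]):
    W=np.array(W)
    for i in range(30):
        t=fk(q,P)[0];d=W-t;l=np.linalg.norm(d)
        if l<.003:break
        q=wpush(q,d*min(1,.05/l),1,1.7)
    print(i,*info(q))
E
```

```text
16.8 p [-0.2496  1.1279  0.3533] q [ 1.86   1.195  0.299 -1.137  0.791  2.494] 
 x [-0.151  0.329  0.932] y [ 0.899 -0.347  0.268] z [ 0.412  0.878 -0.243] f [-0.3  0.4 -0.2] op 0.0855 0.0
 az 64.9 down 14.1 roll(x up?) [0.932 0.268]
6 [-0.05   1.001  0.422] az 65.3 dn 18.9 [ 1.65  0.6   1.11 -1.14  0.53  2.55]
7 [0.25 0.85 0.45] az 65.3 dn 19.0 [ 1.16  0.23  1.55 -0.13  0.13  1.43]
10 [0.55 0.5  0.45] az 65.3 dn 19.0 [ 0.25 -0.02  1.82  1.33  0.85 -0.3 ]
6 [0.57  0.201 0.45 ] az 65.3 dn 19.0 [-0.41 -0.11  1.9   1.25  1.48 -0.48]
5 [0.57 0.   0.4 ] az 65.3 dn 19.0 [-0.77  0.11  1.79  1.14  1.76 -0.71]
8 [ 0.42 -0.3   0.25] az 65.3 dn 19.0 [-1.27  0.55  1.55  0.78  2.03 -1.15]
```

```bash
python3 - <<'E'
from sim import *
q0=np.array(D[-1][0])
def go(q,Ws):
  n=0
  for W in Ws:
    W=np.array(W)
    for i in range(30):
        t=fk(q,P)[0];d=W-t;l=np.linalg.norm(d)
        if l<.003:break
        n+=1;q=wpush(q,d*min(1,.05/l),1,1.7)
  return n,q
for A in ([.25,.85,.25],[.25,.85,.45],[.25,.85,.6],[.25,.7,.45],[.05,.75,.3],[.05,.9,.6],[.2,1,.4],[.3,.95,.5]):
    n,q=go(q0,[A]);print(A,n,*info(q))
E
```

```text
[0.25, 0.85, 0.25] 14 [0.25  0.851 0.252] az 66.0 dn 27.6 [ 1.15  0.44  1.61 -1.14  0.    2.44]
[0.25, 0.85, 0.45] 12 [0.25 0.85 0.45] az 65.2 dn 18.6 [ 1.16  0.23  1.55 -0.16  0.12  1.46]
[0.25, 0.85, 0.6] 13 [0.25 0.85 0.6 ] az 65.0 dn 16.2 [ 1.16  0.14  1.38 -0.08  0.33  1.37]
[0.25, 0.7, 0.45] 14 [0.25 0.7  0.45] az 65.4 dn 20.4 [ 1.02 -0.11  1.89  0.66  0.19  0.6 ]
[0.05, 0.75, 0.3] 13 [0.05  0.75  0.301] az 66.8 dn 30.0 [ 1.45  0.14  1.86 -1.14  0.27  2.57]
[0.05, 0.9, 0.6] 10 [0.05 0.9  0.6 ] az 64.9 dn 15.7 [ 1.51  0.24  1.27 -0.82  0.5   2.16]
[0.2, 1, 0.4] 10 [0.2 1.  0.4] az 65.1 dn 17.4 [ 1.31  0.58  1.2  -1.01  0.19  2.34]
[0.3, 0.95, 0.5] 12 [0.3  0.95 0.5 ] az 65.0 dn 16.2 [ 1.15  0.44  1.21 -0.08  0.21  1.38]
```

```bash
python3 - <<'E'
from sim import *
q0=np.array(D[-1][0])
def go(q,Ws):
  for W in Ws:
    W=np.array(W)
    for i in range(30):
        t=fk(q,P)[0];d=W-t;l=np.linalg.norm(d)
        if l<.003:break
        q=wpush(q,d*min(1,.055/l),1,1.7)
    print('   ',i,W,*info(q))
for k in(2,4,6):
  for u in([0.01,-.02,.055],[0.03,-.03,.04]):
    q=wpush(q0,u,k,1.7);print(k,u,*info(q)); go(q,[[.2,.85,.6],[.55,.5,.5],[.57,.1,.4],[.42,-.3,.25]])
E
```

```text
2 [0.01, -0.02, 0.055] [-0.23   1.088  0.463] az 64.9 dn 14.1 [ 1.85  0.97  0.48 -1.09  0.8   2.43]
    10 [0.2  0.85 0.6 ] [0.2  0.85 0.6 ] az 64.9 dn 14.3 [ 1.24  0.12  1.42 -0.37  0.3   1.67]
    10 [0.55 0.5  0.5 ] [0.55 0.5  0.5 ] az 64.9 dn 14.3 [ 0.25 -0.06  1.81  1.39  0.87 -0.3 ]
    8 [0.57 0.1  0.4 ] [0.57 0.1  0.4 ] az 64.9 dn 14.3 [-0.62  0.04  1.92  1.27  1.64 -0.7 ]
    9 [ 0.42 -0.3   0.25] [ 0.42 -0.3   0.25] az 64.9 dn 14.3 [-1.28  0.59  1.55  0.82  2.07 -1.16]
2 [0.03, -0.03, 0.04] [-0.191  1.075  0.438] az 64.9 dn 15.0 [ 1.81  0.88  0.66 -1.14  0.73  2.52]
    9 [0.2  0.85 0.6 ] [0.2  0.85 0.6 ] az 65.0 dn 15.5 [ 1.24  0.12  1.41 -0.33  0.33  1.63]
    10 [0.55 0.5  0.5 ] [0.55 0.5  0.5 ] az 65.0 dn 15.5 [ 0.25 -0.06  1.8   1.35  0.87 -0.27]
    8 [0.57 0.1  0.4 ] [0.57 0.1  0.4 ] az 65.0 dn 15.5 [-0.62  0.03  1.92  1.25  1.64 -0.69]
    9 [ 0.42 -0.3   0.25] [ 0.42 -0.3   0.25] az 65.0 dn 15.5 [-1.28  0.58  1.55  0.81  2.06 -1.16]
4 [0.01, -0.02, 0.055] [-0.21   1.048  0.573] az 64.9 dn 14.1 [ 1.84  0.81  0.54 -1.    0.85  2.3 ]
    9 [0.2  0.85 0.6 ] [0.2  0.85 
[... 1095 characters left out ...]
 1.81  1.4   0.87 -0.31]
    8 [0.57 0.1  0.4 ] [0.57 0.1  0.4 ] az 64.9 dn 14.1 [-0.62  0.04  1.92  1.27  1.64 -0.71]
    9 [ 0.42 -0.3   0.25] [ 0.42 -0.3   0.25] az 64.9 dn 14.1 [-1.28  0.6   1.55  0.82  2.07 -1.16]
6 [0.03, -0.03, 0.04] [-0.071  0.955  0.598] az 64.9 dn 15.0 [ 1.69  0.43  1.05 -0.98  0.66  2.32]
    6 [0.2  0.85 0.6 ] [0.2  0.85 0.6 ] az 64.9 dn 15.0 [ 1.24  0.12  1.41 -0.35  0.32  1.65]
    10 [0.55 0.5  0.5 ] [0.55 0.5  0.5 ] az 64.9 dn 15.0 [ 0.25 -0.06  1.8   1.37  0.87 -0.28]
    8 [0.57 0.1  0.4 ] [0.57 0.1  0.4 ] az 64.9 dn 15.0 [-0.62  0.03  1.92  1.26  1.64 -0.7 ]
    9 [ 0.42 -0.3   0.25] [ 0.42 -0.3   0.25] az 64.9 dn 15.0 [-1.28  0.59  1.55  0.81  2.06 -1.16]
```

```bash
for v in .01,-.02,.055 .0478,-.0264,.0152 .0389,-.0389,-.0111 .0029,-.0571,-.0143 -.0188,-.05,-.0188; do python3 l.py $v|tail -1;done; python3 -m handwheel '[[0.0854,0.043,0.03,-0.027,0],[0.0854,0.043,0.03,-0.027,0]]'>/dev/null;python3 l.py
```

```text
tool comps [ 0.0432  0.0307 -0.0268]
 tool comps [-0.0017  0.0562 -0.0072]
 tool comps [-0.029   0.0455 -0.0154]
 tool comps [-0.0325  0.0186 -0.0455]
 tool comps [-0.0311 -0.0046 -0.0471]
17.05 p [-0.2304  1.0879  0.456 ] q [ 1.853  0.974  0.482 -1.095  0.805  2.432] 
 x [-0.153  0.337  0.929] y [ 0.898 -0.346  0.273] z [ 0.413  0.876 -0.249] f [-0.4 -0.1  1.9] op 0.0856 0.0
 az 64.7 down 14.4 roll(x up?) [0.929 0.273]
```

```bash
python3 -m handwheel '[[0.0854,-0.0017,0.0562,-0.0072,0],[0.0854,-0.0017,0.0562,-0.0072,0],[0.0854,-0.0017,0.0562,-0.0072,0],[0.0854,-0.0017,0.0562,-0.0072,0],[0.0854,-0.0017,0.0562,-0.0072,0],[0.0854,-0.0017,0.0562,-0.0072,0],[0.0854,-0.0017,0.0562,-0.0072,0],[0.0854,-0.0017,0.0562,-0.0072,0]]'>/dev/null;python3 l.py
```

```text
18.05 p [0.1532 0.8763 0.5879] q [ 1.333  0.177  1.384 -0.65   0.327  1.965] 
 x [-0.149  0.332  0.932] y [ 0.899 -0.347  0.268] z [ 0.412  0.877 -0.246] f [ 0.6  0.3 -0. ] op 0.0854 0.0
 az 64.8 down 14.2 roll(x up?) [0.932 0.268]
```

```bash
python3 -m handwheel '[[0.0854,-0.0265,0.0464,-0.0146,0],[0.0854,-0.0265,0.0464,-0.0146,0],[0.0854,-0.0265,0.0464,-0.0146,0],[0.0854,-0.0265,0.0464,-0.0146,0],[0.0854,-0.0265,0.0464,-0.0146,0],[0.0854,-0.0265,0.0464,-0.0146,0],[0.0854,-0.0265,0.0464,-0.0146,0],[0.0854,-0.0265,0.0464,-0.0146,0]]'>/dev/null;python3 l.py .02,-.055,-.015
```

```text
19.05 p [0.4094 0.6335 0.5266] q [ 0.649 -0.135  1.808  1.185  0.504  0.013] 
 x [-0.141  0.352  0.925] y [ 0.902 -0.34   0.266] z [ 0.408  0.872 -0.27 ] f [ 0.5  0.5 -1.2] op 0.0858 0.0
 az 64.9 down 15.6 roll(x up?) [0.925 0.266]
 tool comps [-0.036   0.0327 -0.0358]
```

```bash
python3 -m handwheel '[[0.0854,-0.036,0.0327,-0.0358,0],[0.0854,-0.036,0.0327,-0.0358,0],[0.0854,-0.036,0.0327,-0.0358,0],[0.0854,-0.036,0.0327,-0.0358,0],[0.0854,-0.036,0.0327,-0.0358,0],[0.0854,-0.036,0.0327,-0.0358,0],[0.0854,-0.036,0.0327,-0.0358,0],[0.0854,-0.036,0.0327,-0.0358,0]]'>/dev/null;python3 l.py -.018,-.055,-.02
```

```text
20.05 p [0.5687 0.1923 0.4065] q [-0.442 -0.045  1.973  1.311  1.477 -0.626] 
 x [-0.14   0.355  0.924] y [ 0.902 -0.34   0.267] z [ 0.409  0.871 -0.272] f [0.5 0.6 1.2] op 0.0855 0.0
 az 64.8 down 15.8 roll(x up?) [0.924 0.267]
 tool comps [-0.0355 -0.0028 -0.0498]
```

```bash
python3 -m handwheel '[[0.0854,-0.0355,-0.0028,-0.0498,0],[0.0854,-0.0355,-0.0028,-0.0498,0],[0.0854,-0.0355,-0.0028,-0.0498,0],[0.0854,-0.0355,-0.0028,-0.0498,0],[0.0854,-0.0355,-0.0028,-0.0498,0],[0.0854,-0.0355,-0.0028,-0.0498,0],[0.0854,-0.0355,-0.0028,-0.0498,0],[0.0854,-0.0355,-0.0028,-0.0498,0]]'>/dev/null;python3 l.py
for i in 1 2; do python3 -m handwheel '[[0.0854,0,0,0,0.186],[0.0854,0,0,0,0.186],[0.0854,0,0,0,0.186],[0.0854,0,0,0,0.186],[0.0854,0,0,0,0.186],[0.0854,0,0,0,0.186],[0.0854,0,0,0,0.186],[0.0854,0,0,0,0.186]]'>/dev/null;done; python3 l.py
python3 - <<'E'
from h import *
cv2.imwrite("pics/s1.png",cv2.resize(capture("side")[:,:,::-1],(800,600)))
E
```

```text
21.05 p [ 0.4244 -0.2477  0.2451] q [-1.248  0.51   1.673  0.816  1.996 -1.182] 
 x [-0.138  0.355  0.924] y [ 0.902 -0.34   0.266] z [ 0.408  0.871 -0.274] f [ 1.2 -0.6  1. ] op 0.0853 0.0
 az 64.9 down 15.9 roll(x up?) [0.924 0.266]
23.05 p [ 0.4251 -0.2458  0.2457] q [-1.246  0.507  1.676  0.817  1.995  1.801] 
 x [ 0.28  -0.405 -0.871] y [-0.869  0.279 -0.409] z [ 0.408  0.871 -0.274] f [ 0.6 -0.3  0.5] op 0.0858 0.0
 az 64.9 down 15.9 roll(x up?) [-0.871 -0.409]
```

View pics/s1.png

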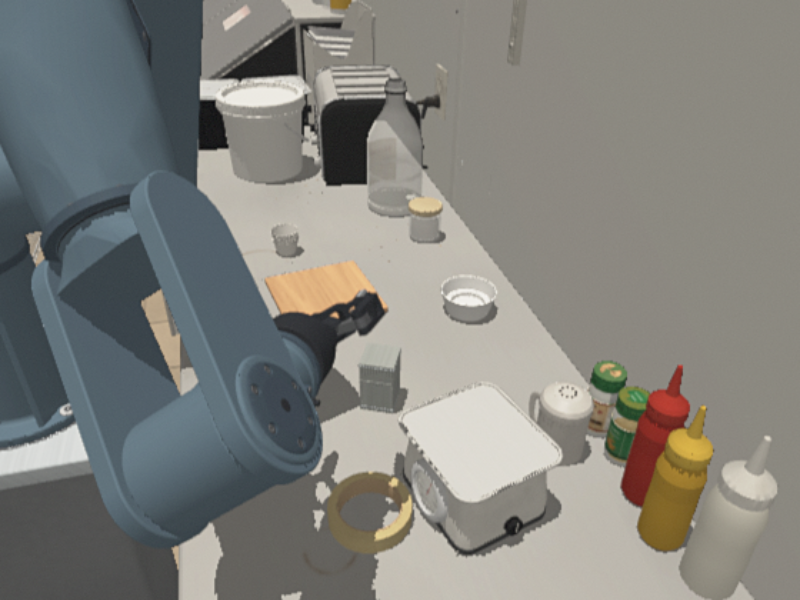

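The side picture shows the tin at about (380,378) of 800x600. The wrist fork sits above the tape roll (370,512), and I see no camera housing on the gripper. I'll check the fork's clearance to the white box and the tape.

```bash
python3 - <<'E'
from g import *
from h import ray
for p in[(358,185),(413,174),(424,215),(372,229)]:print('box',ray("top",*p,.11).round(3))
for p in[(369,246),(403,246),(386,229),(386,262)]:print('tape',ray("top",*p,.025).round(3))
for pos in([.507,-.149,.053],[.4251,-.2458,.2457]):
  for s in best(pos,tool(64.9,15.9,180)):
    t,M=fk(s,P);M=M.as_matrix();wc=t-P[5]*M[:,2]
    ax=(R.from_euler('Z',s[0])*R.from_euler('Y',s[1]+s[2])*R.from_euler('Z',s[3]));print(s.round(2),'wc',wc.round(3),'J5ax',ax.apply([0,1,0]).round(2),'forearm',ax.apply([0,0,1]).round(2))
    print('joint-target tool z',M[:,2].round(3))
E
```

```text
box [ 0.622 -0.237  0.11 ]
box [ 0.659 -0.405  0.11 ]
box [ 0.536 -0.436  0.11 ]
box [ 0.492 -0.279  0.11 ]
tape [ 0.442 -0.291  0.025]
tape [ 0.444 -0.399  0.025]
tape [ 0.497 -0.345  0.025]
tape [ 0.393 -0.344  0.025]
[-1.04  0.84  1.69  0.92  1.67  2.07] wc [ 0.38  -0.42   0.138] J5ax [ 0.85 -0.25  0.46] forearm [ 0.29 -0.5  -0.81]
joint-target tool z [ 0.408  0.871 -0.274]
[-1.25  0.51  1.68  0.82  1.99  2.24] wc [ 0.298 -0.517  0.331] J5ax [ 0.78 -0.18  0.6 ] forearm [ 0.26 -0.78 -0.57]
joint-target tool z [ 0.408  0.871 -0.274]
```

```bash
python3 - <<'E'
from h import *
a=cv2.imread("pics/top0.png")[170:270,300:430];b=cv2.imread("pics/side0.png")[250:400,220:390]
f=lambda i:cv2.resize(np.clip(i*1.4,0,255).astype(np.uint8),(390,390),interpolation=cv2.INTER_CUBIC)
cv2.imwrite("pics/c2.png",np.hstack([f(a),f(b)]))
for z in(0,.03,.06,.09,.12,.15):print(z,ray("side",282,301,z).round(3),ray("top",359,190,z).round(3),ray("top",372,229,z).round(3))
E
```

```text
0 [ 0.526 -0.215  0.   ] [ 0.623 -0.265  0.   ] [ 0.497 -0.307  0.   ]
0.03 [ 0.517 -0.243  0.03 ] [ 0.619 -0.258  0.03 ] [ 0.496 -0.299  0.03 ]
0.06 [ 0.508 -0.272  0.06 ] [ 0.614 -0.252  0.06 ] [ 0.494 -0.291  0.06 ]
0.09 [ 0.5   -0.301  0.09 ] [ 0.61  -0.245  0.09 ] [ 0.493 -0.284  0.09 ]
0.12 [ 0.491 -0.33   0.12 ] [ 0.606 -0.238  0.12 ] [ 0.491 -0.276  0.12 ]
0.15 [ 0.482 -0.359  0.15 ] [ 0.602 -0.231  0.15 ] [ 0.489 -0.268  0.15 ]
```

View pics/c2.png

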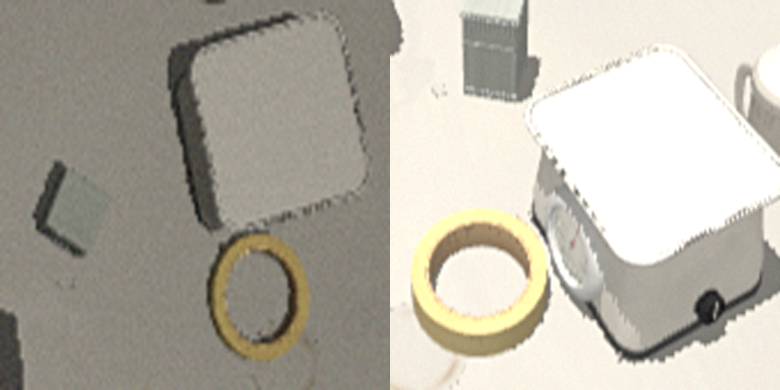

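```bash
python3 - <<'E'
from h import *
from scipy.optimize import least_squares
for pt,ps in(((374,228),(281,290)),((420,214),(328,349))):
    s=least_squares(lambda X:np.r_[pix("top",X)-pt,pix("side",X)-ps],[.5,-.28,.1]);print(s.x.round(4),s.fun.round(1))
for X in([.6,-.25,.1],[.49,-.28,.1],[.54,-.43,.1]):print(X,pix("side",X).round(0))
E
```

```text
[ 0.4997 -0.2873  0.1034] [ 0.3 -1.6 -0.9  0.1]
[ 0.5384 -0.4271  0.0999] [-0.1  0.4  0.2 -0. ]
[0.6, -0.25, 0.1] [326. 269.]
[0.49, -0.28, 0.1] [274. 290.]
[0.54, -0.43, 0.1] [330. 350.]
```

```bash
python3 - <<'E'
from h import *
from scipy.optimize import least_squares
C=[(-1,1),(1,1),(1,-1),(-1,-1)]
top=[(322.4,213.2),(336.5,221.2),(331.4,233.6),(317.1,227.2)]
side=[(235+p[0]/6.5,235+p[1]/6.5) for p in [(150,40),(298,58),(265,158),(107,130),(262,350),(112,333)]]
def P(X,i,z):
    c,s=np.cos(X[2]),np.sin(X[2]);a,b=np.array(C[i])*.025;return [X[0]+c*a-s*b,X[1]+s*a+c*b,z]
# top order: far-left, far-right, near-right, near-left in image => find by best assignment
import itertools
def f(X,kt,dz=0):
    r=[]
    for j,p in enumerate(top): r.append(pix("top",P(X,(j+kt)%4,.085))-p)
    for j,p in enumerate(side[:4]): r.append(pix("side",P(X,j%4,.085))-p)
    r.append(pix("side",P(X,2,0))-side[4]);r.append(pix("side",P(X,3,0))-side[5])
    return np.concatenate(r)
for k in range(4):
    s=least_squares(lambda X:f(X,k),[.5075,-.149,-.44],loss='soft_l1');print(k,s.x[:2].round(4),np.degrees(s.x[2]).round(1),s.cost.round(2),f(s.x,k).round(1) if s.cost<20 else '')
E
python3 -m handwheel '[[0.0854,0,0,0,0.147],[0.0854,0,0,0,0.147],[0.0854,0,0,0,0.146]]'>/dev/null; python3 l.py
```

```text
0 [ 0.5101 -0.148 ] -29.7 76.54 
1 [ 0.509  -0.1479] -26.0 6.23 [ 0.7 -1.5  1.4 -1.9 -0.8  0.5 -1.3 -0.7 -1.1 -0.7 -0.3 -0.4  0.1 -0.6
 -0.2  0.4  0.1  1.5 -0.2  0.7]
2 [ 0.5087 -0.1468] -21.9 77.88 
3 [ 0.5101 -0.148 ] -29.6 106.52 
23.48 p [ 0.4251 -0.2457  0.2458] q [-1.246  0.507  1.676  0.817  1.996  2.237] 
 x [-0.113 -0.249 -0.962] y [-0.906  0.423 -0.003] z [ 0.408  0.871 -0.273] f [ 0.4 -1.  -0.1] op 0.0852 0.0
 az 64.9 down 15.9 roll(x up?) [-0.962 -0.003]
```

```bash
python3 -m handwheel '[[0.0854,0.014,-0.0076,0.0383,0],[0.0854,0.014,-0.0076,0.0383,0],[0.0854,0.014,-0.0076,0.0383,0],[0.0854,0.014,-0.0076,0.0383,0],[0.0854,0,0,0,0]]'>/dev/null; python3 l.py
python3 - <<'E'
from h import *
a=cv2.resize(capture("side")[200:340,190:390][:,:,::-1],(400,280));b=cv2.resize(capture("top")[150:290,250:450][:,:,::-1],(400,280));c=cv2.resize(capture("wrist")[:,:,::-1],(400,300))
o=np.zeros((580,800,3),np.uint8);o[:280,:400]=a;o[:280,400:]=b;o[280:,:400]=c
cv2.imwrite("pics/s2.png",o)
E
```

```text
24.1 p [ 0.5087 -0.1359  0.1491] q [-1.029  0.629  1.761  0.942  1.742  2.178] 
 x [-0.11  -0.248 -0.963] y [-0.908  0.419 -0.004] z [ 0.404  0.874 -0.271] f [-0.  -0.3  0.1] op 0.0855 0.0
 az 65.2 down 15.7 roll(x up?) [-0.963 -0.004]
```

View pics/s2.png

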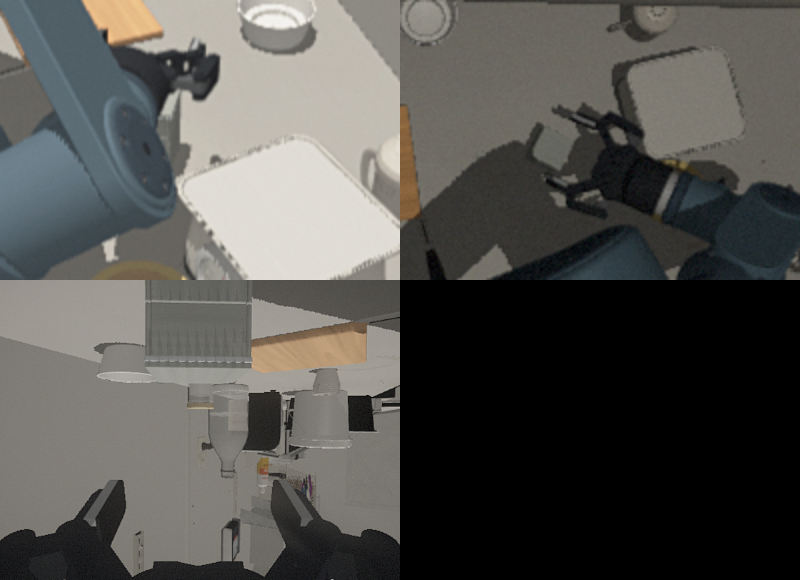

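```bash
python3 -m handwheel '[[0.0854,0.0231,0,0.0065,0],[0.0854,0.0231,0,0.0065,0],[0.0854,0.0231,0,0.0065,0],[0.0854,0.0231,0,0.0065,0],[0.0854,0,0,0,0]]'; python3 l.py
```

```text
time_s: 24.88
position: [0.5087, -0.1397, 0.0542]
tcp_rot: [0.51, -0.429, 0.672, 0.323]
contact_force: [-0.3, -0.5, 0.3]
opening: 0.0853
gripper_force: 0.0
24.88 p [ 0.5087 -0.1397  0.0542] q [-1.034  0.83   1.701  0.927  1.658  2.063] 
 x [-0.111 -0.247 -0.963] y [-0.906  0.423 -0.004] z [ 0.409  0.872 -0.271] f [-0.3 -0.5  0.3] op 0.0853 0.0
 az 64.9 down 15.7 roll(x up?) [-0.963 -0.004]
```

```bash
python3 -m handwheel '[[0.04,0,0,0,0],[0.03,0,0,0,0],[0.03,0,0,0,0],[0.03,0,0,0,0],[0.03,0,0,0,0],[0.03,0,0,0,0]]'; python3 l.py|tail -2
```

```text
time_s: 25.62
position: [0.5095, -0.1396, 0.0558]
tcp_rot: [0.511, -0.43, 0.671, 0.322]
contact_force: [-2.9, -3.7, 7.0]
opening: 0.0495
gripper_force: 62.7
 x [-0.109 -0.248 -0.963] y [-0.906  0.422 -0.007] z [ 0.408  0.872 -0.271] f [-2.9 -3.7  7. ] op 0.0495 62.70052805542946
 az 64.9 down 15.7 roll(x up?) [-0.963 -0.007]
```

```bash
python3 -m handwheel '[[0.03,-0.025,0,-0.007,0],[0.03,-0.04,0,-0.0113,0],[0.03,-0.05,0,-0.0141,0],[0.03,-0.05,0,-0.0141,0]]'|tail -3; python3 l.py; python3 - <<'E'
from sim import *
q=np.array(D[-1][0]);
q[5]-=np.pi
def go(q,Ws):
  for W in Ws:
    W=np.array(W)
    for i in range(40):
        t=fk(q,P)[0];d=W-t;l=np.linalg.norm(d)
        if l<.003:break
        q=wpush(q,d*min(1,.055/l),1,1.7)
    print('   ',i,W,*info(q))
  return q
for u in ([.5,.0,.9],[.45,0.1,1.0],[.4,-.1,1.]):
    q1=go(q,[u])
    for i in range(4):
        q1=wpush(q1,[0,0,.06],2,1.7);print(info(q1),(fk(q1,P)[1].as_matrix()[2]).round(3))
    go(q1,[[.5,.12,.3],[.48,.12,.06]])
E
```

```text
contact_force: [0.5, -0.3, -3.0]
opening: 0.0493
gripper_force: 62.3
26.12 p [ 0.5082 -0.1379  0.2268] q [-1.032  0.478  1.776  0.965  1.82   2.292] 
 x [-0.112 -0.248 -0.962] y [-0.907  0.422 -0.003] z [ 0.407  0.872 -0.273] f [ 0.5 -0.3 -3. ] op 0.0493 62.28927344083786
 az 65.0 down 15.8 roll(x up?) [-0.962 -0.003]
    13 [0.5 0.  0.9] [0.5 0.  0.9] az 65.0 dn 15.8 [-0.89 -0.05  0.99  1.6   2.09  0.57]
(array([0.5 , 0.  , 1.02]), 'az 65.0 dn 15.8', array([-0.89,  0.15,  0.49,  1.76,  2.06,  0.9 ])) [-0.003  0.962 -0.273]
(array([0.476, 0.017, 1.083]), 'az 63.4 dn 13.1', array([-0.92,  0.2 ,  0.3 ,  1.87,  1.99,  1.07])) [-0.01   0.974 -0.226]
(array([0.448, 0.039, 1.125]), 'az 61.6 dn 9.2', array([-0.97,  0.14,  0.3 ,  1.94,  1.91,  1.14])) [-0.016  0.987 -0.159]
(array([0.423, 0.059, 1.164]), 'az 59.9 dn 5.0', array([-1.02,  0.09,  0.3 ,  2.  ,  1.84,  1.19])) [-0.02   0.996 -0.088]
    16 [0.5  0.12 0.3 ] [0.5  0.12 0.3 ] az 59.9 dn 5.0 [-0.72  0.11  2.23  1.37  1.65 -0.81]
    5 [0.48 0.12 0.06] [0.48 0.12 0.06] az 59.9 dn 5.0 [-0.76  0.83  2.12  1.32  1.53 -1.41]
    15 [0.45 
[... 846 characters left out ...]
2.26  0.91]
(array([ 0.386, -0.081,  1.075]), 'az 63.9 dn 13.7', array([-1.22,  0.21,  0.3 ,  2.16,  2.14,  1.13])) [-0.008  0.971 -0.237]
(array([ 0.365, -0.051,  1.117]), 'az 62.1 dn 9.9', array([-1.27,  0.16,  0.3 ,  2.24,  2.05,  1.2 ])) [-0.014  0.985 -0.172]
(array([ 0.346, -0.023,  1.155]), 'az 60.6 dn 5.9', array([-1.33,  0.11,  0.3 ,  2.31,  1.96,  1.25])) [-0.018  0.995 -0.102]
(array([0.33 , 0.003, 1.192]), 'az 59.2 dn 1.6', array([-1.38,  0.06,  0.3 ,  2.37,  1.87,  1.3 ])) [-0.02   0.999 -0.028]
    17 [0.5  0.12 0.3 ] [0.5  0.12 0.3 ] az 59.2 dn 1.6 [-0.73  0.16  2.25  1.41  1.68 -0.86]
    5 [0.48 0.12 0.06] [0.48 0.12 0.06] az 59.2 dn 1.6 [-0.77  0.89  2.1   1.34  1.58 -1.44]
```

```bash
for i in 1 2; do python3 -m handwheel '[[0.03,0,0,0,-0.185],[0.03,0,0,0,-0.185],[0.03,0,0,0,-0.185],[0.03,0,0,0,-0.185],[0.03,0,0,0,-0.185],[0.03,0,0,0,-0.185],[0.03,0,0,0,-0.185],[0.03,0,0,0,-0.185]]'|tail -3;done; python3 -m handwheel '[[0.03,0,0,0,-0.182]]'|tail -2; python3 l.py 0,.011,.06
```

```text
contact_force: [-0.8, -0.1, -2.7]
opening: 0.0495
gripper_force: 62.4
contact_force: [-1.9, -2.1, -4.4]
opening: 0.0495
gripper_force: 63.0
opening: 0.0493
gripper_force: 62.4
28.25 p [ 0.5082 -0.138   0.2253] q [-1.032  0.481  1.775  0.964  1.818 -0.858] 
 x [0.106 0.251 0.962] y [ 0.907 -0.42   0.01 ] z [ 0.407  0.872 -0.273] f [-0.2  0.6 -2.5] op 0.0493 62.40397050976753
 az 65.0 down 15.8 roll(x up?) [0.962 0.01 ]
 tool comps [ 0.0605 -0.004  -0.0068]
```

```bash
python3 -m handwheel '[[0.03,0.0605,-0.004,-0.0068,0],[0.03,0.0605,-0.004,-0.0068,0],[0.03,0.0605,-0.004,-0.0068,0],[0.03,0.0605,-0.004,-0.0068,0],[0.03,0.0605,-0.004,-0.0068,0],[0.03,0.0605,-0.004,-0.0068,0],[0.03,0.0605,-0.004,-0.0068,0],[0.03,0.0605,-0.004,-0.0068,0]]'|tail -2; python3 -m handwheel '[[0.03,0.0605,-0.004,-0.0068,0],[0.03,0.0605,-0.004,-0.0068,0],[0.03,0.0605,-0.004,-0.0068,0],[0.03,0.0605,-0.004,-0.0068,0],[0.03,0.0605,-0.004,-0.0068,0],[0.03,0.0605,-0.004,-0.0068,0],[0.03,0.0605,-0.004,-0.0068,0]]'|tail -2; python3 l.py 0,0,.06
```

```text
opening: 0.0495
gripper_force: 62.4
opening: 0.0493
gripper_force: 63.6
30.12 p [0.4973 0.0301 1.0753] q [-0.859  0.211  0.307  1.81   1.969  1.061] 
 x [0.107 0.203 0.973] y [ 0.897 -0.442 -0.007] z [ 0.429  0.874 -0.229] f [ 0.5 -2.3 -3. ] op 0.0493 63.59136454761028
 az 63.9 down 13.3 roll(x up?) [ 0.973 -0.007]
 tool comps [ 0.0584 -0.0004 -0.0138]
```

```bash
python3 -m handwheel '[[0.03,0.0584,0,-0.0138,0],[0.03,0.0584,0,-0.0138,0]]'|tail -1;python3 l.py 0.004,0.002,-.06; python3 - <<'E'
from sim import *
q=np.array(D[-1][0])
for W in ([.47,.12,.35],[.47,.12,.06]):
    W=np.array(W)
    for i in range(40):
        t=fk(q,P)[0];d=W-t;l=np.linalg.norm(d)
        if l<.003:break
        q=wpush(q,d*min(1,.055/l),1,1.7)
    M=fk(q,P)[1].as_matrix();print(i,*info(q),'wc',(W-P[5]*M[:,2]).round(3))
E
```

```text
gripper_force: 63.5
30.38 p [0.4576 0.0586 1.1224] q [-0.911  0.143  0.298  1.883  1.904  1.126] 
 x [0.063 0.161 0.985] y [ 0.884 -0.467  0.02 ] z [ 0.463  0.869 -0.172] f [ 0.6 -0.2 -3.1] op 0.0495 63.48961114883423
 az 62.0 down 9.9 roll(x up?) [0.985 0.02 ]
 tool comps [-0.0585  0.0014  0.0139]
15 [0.47 0.12 0.35] az 62.0 dn 9.9 [-0.77 -0.12  2.25  1.28  1.71 -0.62] wc [ 0.326 -0.15   0.403]
6 [0.47 0.12 0.06] az 62.0 dn 9.9 [-0.77  0.75  2.15  1.26  1.47 -1.36] wc [ 0.326 -0.15   0.113]
```

```bash
for i in 1 2; do python3 -m handwheel '[[0.03,-0.0573,-0.0018,0.0145,0],[0.03,-0.0573,-0.0018,0.0145,0],[0.03,-0.0573,-0.0018,0.0145,0],[0.03,-0.0573,-0.0018,0.0145,0],[0.03,-0.0573,-0.0018,0.0145,0],[0.03,-0.0573,-0.0018,0.0145,0],[0.03,-0.0573,-0.0018,0.0145,0],[0.03,-0.0573,-0.0018,0.0145,0]]'|tail -1;python3 l.py; done
python3 - <<'E'
from l import *
print('to above',(r.T@(np.array([.4855,.1305,.12])-p)).round(4))
E
```

```text
gripper_force: 63.8
31.38 p [0.4719 0.0883 0.6691] q [-0.828 -0.392  1.79   1.449  1.925  0.102] 
 x [0.064 0.161 0.985] y [ 0.881 -0.472  0.02 ] z [ 0.468  0.867 -0.172] f [ 1.1 -1.1 -3.4] op 0.0493 63.75079728662968
 az 61.6 down 9.9 roll(x up?) [0.985 0.02 ]
gripper_force: 63.8
32.38 p [0.4849 0.1212 0.1971] q [-0.735  0.326  2.236  1.276  1.553 -1.031] 
 x [0.064 0.164 0.984] y [ 0.881 -0.473  0.022] z [ 0.469  0.866 -0.175] f [ 1.3 -2.1 -2. ] op 0.0494 63.75073358416557
 az 61.6 down 10.1 roll(x up?) [0.984 0.022]
32.38 p [0.4849 0.1212 0.1971] q [-0.735  0.326  2.236  1.276  1.553 -1.031] 
 x [0.064 0.164 0.984] y [ 0.881 -0.473  0.022] z [ 0.469  0.866 -0.175] f [ 1.3 -2.1 -2. ] op 0.0494 63.75073358416557
 az 61.6 down 10.1 roll(x up?) [0.984 0.022]
to above [-0.0744 -0.0056  0.0218]
```

```bash
python3 -m handwheel '[[0.03,-0.038,-0.002,0.0097,0.008],[0.03,-0.038,-0.002,0.0097,0.007],[0.03,-0.038,-0.002,0.0097,0.007],[0.03,0,0,0,0]]'|tail -1;python3 l.py
python3 - <<'E'
from h import *
a=cv2.resize(capture("side")[130:270,150:350][:,:,::-1],(400,280));b=cv2.resize(capture("top")[150:290,170:370][:,:,::-1],(400,280))
c=cv2.resize(capture("wrist")[:,:,::-1],(400,300))
o=np.zeros((580,800,3),np.uint8);o[:280,:400]=a;o[:280,400:]=b;o[280:,:400]=c
cv2.imwrite("pics/s3.png",o)
E
```

```text
gripper_force: 63.8
32.88 p [0.4836 0.1327 0.0794] q [-0.713  0.693  2.157  1.311  1.467 -1.276] 
 x [0.089 0.148 0.985] y [ 0.88  -0.474 -0.009] z [ 0.466  0.868 -0.173] f [-0.1  0.  -2.8] op 0.0492 63.758617490530014
 az 61.8 down 9.9 roll(x up?) [ 0.985 -0.009]
```

View pics/s3.png

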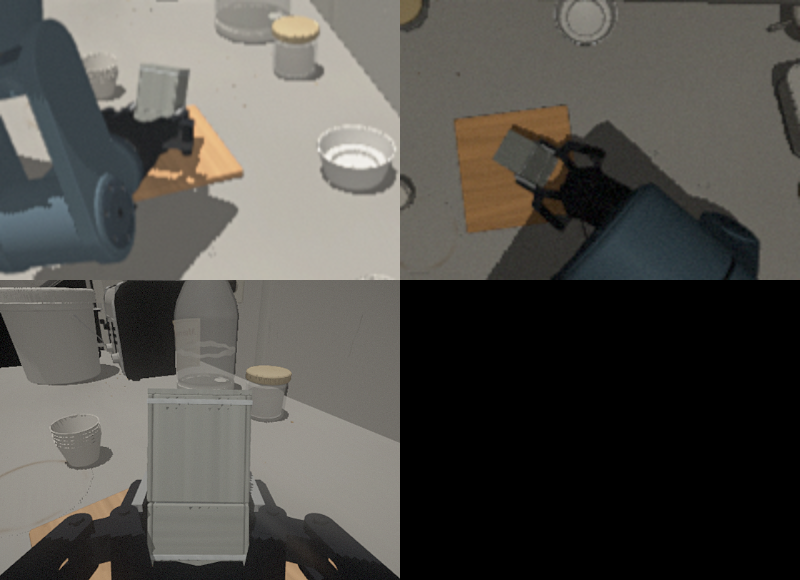

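The wrist picture shows the tin held closed and lid down, with the seam at row 503 and the board below it. I've now used all 10 views, so from here I go by force and numbers.

```bash
python3 -m handwheel '[[0.03,-0.008,0,0.0014,0],[0.03,-0.008,0,0.0014,0],[0.03,-0.007,0,0.0012,0],[0.03,-0.004,0,0.0007,0],[0.03,-0.003,0,0.0005,0]]'|grep -E "pos|force";python3 -m handwheel '[[0.03,-0.003,0,0.0005,0],[0.03,0,0,0,0]]'|grep -E "pos|force"
```

```text
position: [0.4834, 0.1334, 0.0507]
contact_force: [0.5, -0.4, -3.1]
gripper_force: 63.8
position: [0.4834, 0.1333, 0.0479]
contact_force: [0.0, -0.3, -3.0]
gripper_force: 63.8
```

```bash
for i in 1; do python3 -m handwheel '[[0.03,-0.003,0,0.0005,0],[0.03,0,0,0,0]]'|grep -E "pos|t_force";done; python3 -m handwheel '[[0.03,-0.002,0,0.0004,0],[0.03,0,0,0,0]]'|grep -E "pos|t_force"
```

```text
position: [0.4835, 0.1334, 0.047]
contact_force: [-3.2, -3.2, 10.1]
position: [0.4835, 0.1334, 0.0468]
contact_force: [-10.2, -9.7, 21.3]
```

```bash
for i in 1 2; do python3 -m handwheel '[[0.03,-0.0022,0,-0.0037,0],[0.03,0,0,0,0]]'|grep -E "pos|t_force";done
```

```text
position: [0.4814, 0.1304, 0.0449]
contact_force: [-3.0, -1.6, 16.5]
position: [0.4795, 0.127, 0.043]
contact_force: [-2.6, 0.4, 15.3]
```

```bash
for i in 1 2; do python3 -m handwheel '[[0.03,-0.0026,0,-0.0036,0],[0.03,0,0,0,0]]'|grep -E "pos|t_force";done
python3 - <<'E'
from h import *
cv2.imwrite("pics/wf.png",capture("wrist")[:,:,::-1])
E
```

```text
position: [0.4776, 0.1235, 0.0408]
contact_force: [-0.4, 2.1, 13.2]
position: [0.4756, 0.12, 0.0387]
contact_force: [-1.7, 1.3, 11.6]
```

```bash
python3 -m handwheel '[[0.03,-0.0016,0,-0.002,0],[0.03,0,0,0,0]]'|grep -E "pos|t_force"
cat > t.py <<'E'
from l import *
m=camera_model("wrist");im=capture("wrist").astype(float).mean(2)
col=im[:,262:292].mean(1);g=np.abs(np.diff(col));print('edges',[(int(i),round(g[i])) for i in np.argsort(-g)[:14]])
h=r[:,2].copy();h[2]=0;h/=np.linalg.norm(h);c=p-.0074*r[:,2]
for e in(0,5,10,15,20,25.7):
    e=np.radians(e);a=np.array([0,0,1])*np.cos(e)+h*np.sin(e);u=h*np.cos(e)-np.array([0,0,1])*np.sin(e)
    S=c+.003*a
    print(round(np.degrees(e)),'seam near',pix("wrist",S-.025*u,m).round(0),'closed near/far',pix("wrist",S-.025*u+.055*a,m).round(0),pix("wrist",S+.025*u+.055*a,m).round(0),'lid near',pix("wrist",S-.025*u-.03*a,m).round(0))
E
python3 t.py
```

```text
position: [0.4746, 0.1182, 0.0376]
contact_force: [0.7, 3.8, 12.3]
35.7 p [0.4746 0.1182 0.0376] q [-0.762  0.829  2.108  1.272  1.465 -1.368] 
 x [0.08  0.142 0.987] y [ 0.882 -0.471 -0.004] z [ 0.464  0.87  -0.163] f [ 0.7  3.8 12.3] op 0.0493 63.52481871843338
 az 61.9 down 9.4 roll(x up?) [ 0.987 -0.004]
edges [(379, 44), (377, 41), (317, 40), (320, 30), (378, 28), (135, 24), (158, 23), (134, 23), (316, 21), (384, 20), (173, 20), (168, 17), (398, 16), (397, 16)]
0 seam near [278. 344.] closed near/far [277. 200.] [277. 145.] lid near [278. 400.]
5 seam near [278. 339.] closed near/far [277. 186.] [277. 147.] lid near [278. 402.]
10 seam near [278. 333.] closed near/far [277. 174.] [277. 151.] lid near [278. 403.]
15 seam near [278. 327.] closed near/far [277. 164.] [277. 154.] lid near [278. 403.]
20 seam near [278. 321.] closed near/far [277. 157.] [277. 159.] lid near [278. 402.]
26 seam near [278. 313.] closed near/far [277. 150.] [277. 165.] lid near [278. 400.]
```

```bash
cat > t2.py <<'E'
from h import *
a=cv2.imread("pics/s3.png")[280:580,:400];a=cv2.resize(a,(560,420))
cur=capture("wrist")[:,:,::-1];cv2.imwrite("pics/cur.png",cur)
for n,i in(("s3",a),("wf",cv2.imread("pics/wf.png")),("now",cur)):
    for lo,hi in((225,245),(310,330)):
        c=i.astype(float).mean(2)[:,lo:hi].mean(1);g=np.diff(cv2.GaussianBlur(c.reshape(-1,1),(1,5),0)[:,0])
        k=[(j,round(g[j],1)) for j in range(100,415) if abs(g[j])>5 and abs(g[j])==np.abs(g[j-3:j+4]).max()];print(n,lo,k)
E
python3 t2.py
```

```text
s3 225 [(133, np.float64(31.0)), (151, np.float64(-6.0)), (165, np.float64(7.9)), (171, np.float64(-7.1)), (312, np.float64(12.9)), (383, np.float64(9.2)), (392, np.float64(-26.0))]
s3 310 [(142, np.float64(-6.1)), (166, np.float64(6.4)), (173, np.float64(-7.5)), (313, np.float64(12.1)), (384, np.float64(8.0)), (392, np.float64(-28.3))]
wf 225 [(109, np.float64(36.7)), (156, np.float64(-11.1)), (167, np.float64(-8.6)), (171, np.float64(14.7)), (180, np.float64(-6.3)), (316, np.float64(16.4)), (378, np.float64(18.0)), (385, np.float64(-6.2)), (392, np.float64(-19.2))]
wf 310 [(110, np.float64(5.5)), (115, np.float64(-6.0)), (134, np.float64(12.4)), (156, np.float64(-10.8)), (167, np.float64(-8.2)), (171, np.float64(13.1)), (180, np.float64(-6.8)), (319, np.float64(-14.7)), (378, np.float64(15.0)), (385, np.float64(-8.4)), (392, np.float64(-18.1))]
now 225 [(108, np.float64(37.8)), (158, np.float64(-11.9)), (168, np.float64(-8.2)), (173, np.float64(10.1)), (181, np.float64(-6.1)), (317, np.float64(16.1)), (377, np.float64(18.5)), (384, np.float64(-7.7)), (393, np.float64(-16.4))]
now 310 [(109, np.float64(6.5)), (114, np.float64(-5.6)), (133, np.float64(12.2)), (158, np.float64(-11.9)), (168, np.float64(-8.4)), (173, np.float64(9.3)), (181, np.float64(-6.2)), (317, np.float64(15.3)), (377, np.float64(18.0)), (392, np.float64(-15.2))]
```

The edge spacing says the lean has gone from about 25° to about 13°. That is well inside the self-righting range, so I open in place.

```bash
python3 -m handwheel '[[0.056,0.001,0,0,0],[0.056,0,0,0,0],[0.056,0,0,0,0],[0.07,0,0,0,0],[0.0854,0,0,0,0],[0.0854,0,0,0,0]]'; python3 t.py; python3 t2.py|tail -2
```

```text
time_s: 36.55
position: [0.4749, 0.1174, 0.0357]
tcp_rot: [-0.332, 0.657, 0.392, 0.552]
contact_force: [0.3, -0.3, -0.8]
opening: 0.085
gripper_force: 0.0
36.55 p [0.4749 0.1174 0.0357] q [-0.763  0.828  2.108  1.271  1.457 -1.366] 
 x [0.084 0.149 0.985] y [ 0.881 -0.472 -0.004] z [ 0.465  0.869 -0.171] f [ 0.3 -0.3 -0.8] op 0.085 0.0
 az 61.9 down 9.8 roll(x up?) [ 0.985 -0.004]
edges [(343, 37), (393, 36), (347, 32), (395, 31), (198, 31), (131, 27), (397, 27), (398, 26), (197, 24), (392, 24), (344, 23), (207, 19), (213, 19), (399, 18)]
0 seam near [278. 345.] closed near/far [277. 202.] [277. 145.] lid near [278. 400.]
5 seam near [278. 340.] closed near/far [277. 187.] [277. 147.] lid near [278. 402.]
10 seam near [278. 334.] closed near/far [277. 175.] [277. 150.] lid near [278. 403.]
15 seam near [278. 328.] closed near/far [277. 165.] [277. 154.] lid near [278. 403.]
20 seam near [278. 322.] closed near/far [277. 157.] [277. 159.] lid near [278. 402.]
26 seam near [278. 314.] closed near/far [277. 151.] [277. 165.] lid near [278. 400.]
now 225 [(104, np.float64(35.3)), (198, np.float64(-18.2)), (213, np.float64(16.6)), (221, np.float64(-6.2)), (343, np.float64(21.1)), (347, np.float64(-22.0)), (393, np.float64(-18.9))]
now 310 [(106, np.float64(6.2)), (110, np.float64(-5.8)), (129, np.float64(12.3)), (197, np.float64(-18.1)), (212, np.float64(11.3)), (221, np.float64(-5.5)), (343, np.float64(18.1)), (347, np.float64(-16.3)), (393, np.float64(-19.3))]
```

```bash
python3 -m handwheel '[[0.0854,0,0,-0.01,0],[0.0854,0,0,-0.025,0],[0.0854,0,0,-0.03,0],[0.0854,0,0,-0.03,0],[0.0854,0.04,0,-0.02,0],[0.0854,0.05,0,-0.02,0],[0.0854,0.05,0,-0.02,0],[0.0854,0,0,0,0]]'; python3 l.py; python3 - <<'E'
from h import *
from scipy.optimize import least_squares
im=capture("wrist");cv2.imwrite("pics/e_w.png",im[:,:,::-1]);g=im.astype(float).mean(2)
cv2.imwrite("pics/e_t.png",capture("top")[:,:,::-1]);cv2.imwrite("pics/e_s.png",capture("side")[:,:,::-1])
m=camera_model("wrist")
# segment grey low-saturation tin over wood: score model contours of an inverted standing tin
hsv=cv2.cvtColor(im,cv2.COLOR_RGB2HSV);e=cv2.Canny(im,40,120);dt=cv2.distanceTransform(255-e,cv2.DIST_L2,5)
def pts(X,e=0,flat=0):
    x,y,w=X;c,s=np.cos(w),np.sin(w);r=[]
    for z in(.012,.042,.097):
        for a in np.linspace(-1,1,25):
            for q in((a,-1),(a,1),(-1,a),(1,a)):
                if z<.09 and q not in((a,-1),): continue
                r.append([x+.025*(c*q[0]-s*q[1]),y+.025*(s*q[0]+c*q[1]),z])
    return np.array(r)
def cost(X):
    T=np.linalg.inv(m["cam_to_world"]);p=pts(X)@T[:3,:3].T+T[:3,3];u=m["fx"]*p[:,0]/p[:,2]+m["cx"];v=m["fy"]*p[:,1]/p[:,2]+m["cy"]
    ok=(u>1)&(u<558)&(v>1)&(v<418);d=np.full(len(u),15.);d[ok]=np.minimum(dt[v[ok].astype(int),u[ok].astype(int)],15);return d.mean()
w0=np.radians(61.9-90);b=min((cost([x,y,w0+dw]),x,y,dw) for x in np.arange(.45,.50,.002) for y in np.arange(.085,.14,.002) for dw in np.radians([-9,-6,-3,0,3,6]))
print(np.round(b,3))
E
```

```text
time_s: 37.65
position: [0.4151, 0.0014, 0.2023]
tcp_rot: [-0.328, 0.657, 0.394, 0.552]
contact_force: [-0.3, -0.4, 0.1]
opening: 0.0857
gripper_force: 0.0
37.65 p [0.4151 0.0014 0.2023] q [-1.097  0.324  2.213  0.967  1.745 -1.079] 
 x [0.08  0.156 0.984] y [ 0.881 -0.473  0.003] z [ 0.467  0.867 -0.176] f [-0.3 -0.4  0.1] op 0.0857 0.0
 az 61.7 down 10.1 roll(x up?) [0.984 0.003]
[0.942 0.468 0.109 0.   ]
```

```bash
python3 -c "
from station import *
print(job_done())"
```

```text
the job is handed in; nothing more can be done
None
```

I handed the job in at 37.7 s: the tin stands closed on its lid, wholly on the board by my measurements (centre about (0.468, 0.109), some 14 mm inside the nearest edge), but I had no pictures left to view and confirmed the final pose only by an edge fit of the wrist picture.

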